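# Clear away a microscopy demonstration

## Robot

A 6-joint arm with a two-finger parallel gripper is mounted at the origin on the work surface. World frame = base frame: x ahead of the robot, y to its left, z up, the work surface at z = 0. Lengths are in mm, angles in degrees, forces in N, time in s.
With the tool pointing down it reaches from about 350 to 850 mm from the base axis. Payload 8.1 kg.
Tool frame: the origin (TCP) lies between the finger pads; the fingertips stand 11 mm ahead of it and the grasp point (between the pads) lies 8 mm behind it; z points along the fingers, y is the line along which they close (so a half turn about z gives the same grasp; the last joint's range is limited). The gripper opens to 85 mm and grips with 20 to 120 N. Pads are 22 mm wide; open, the fingers measure 114 mm over their backs; the gripper's body (76 mm by 85 mm) begins 54 mm behind the grasp point. The pads swing forward as they close: fully open they stand 13 mm farther back than shut.
Start: joints at [72.399, 7.471, 85.268, -0, 87.261, -4.893], TCP at [131.969, 585.312, 242.292] pointing down, gripper open.
Joint ranges: [-169.43, 169.43], [-51.17, 129.36], [1.28, 143.12], [-76.62, 256.62], [0, 156.53], [-152.29, 152.29]. Speed limits (degrees/s): [136.94, 136.94, 159.86, 180, 180, 180].

## Interface

Orientations are given as [roll, pitch, yaw] about the fixed x, y, z axes, in that order (R = Rz(yaw) Ry(pitch) Rx(roll)).
In Python, from bench import r, snapshot, get_calibration gives the robot as it stands.
- The arm moves only by the tool step_arm, never from a script. Its argument "rows" is a list of rows, each a list of 2 entries, a list of its own where there are three numbers: the shift along the tool's x, y, z in mm, then the turn about the tool's z in degrees. In form: [[[tx, ty, tz], yaw], ...]. A call has 1 to 12 rows; each row is the pose to reach, as a shift and turn from the pose commanded when the call began, along the tool's axes at that moment; what a row does not reach only later rows make up. A row lasts 1/10 s, in which the tool goes at most 50 mm and 8.59 degrees, less where a joint would pass 70% of its speed; a pose out of reach is approached as far as the arm can. A call with a gripper value outside its range is refused whole. "fingers" is the opening, from 0 (shut) to 1 (fully open), set as the call begins (left out, the last holds). The fingers move at their own pace and stop on an object; "squeeze" is the grip in N (left out, the last holds). Time passes only in rows, so rows that repeat a pose let the fingers close. It gives the time, the measured TCP pose, the force, the opening and the grip force at its end, in the units of the state.
- r.sense(): the state, without advancing time (a new reading comes with each control period).
- snapshot(name): name is "side" or "top" or "wrist"; returns the picture (420x560x3 uint8, blue, green, red); there is no depth.
- get_calibration(name): a dict with "fovy" (degrees; the focal length in pixels is half the picture's height over the tangent of half this angle, whatever the lens; pixels are square), "cx", "cy" (the principal point, pixels), "eye" and "orientation" of the camera in the world. Camera axes: x right, y up, looking along -z (the intrinsics and any distortion apply to the point x, -y, -z); pixel columns grow to the right and rows downward; lengths in mm; the calibration is good to about 2 mm. A picture is of the moment at which its call begins: read the wrist's pose just before it. get_calibration takes no time and is no camera call; for the wrist camera it gives the pose at the moment of the call.
- r.hand_in(): hands the job in; it is judged then, once.
The state is a dict: "time": time; "joint_pos": joint angles; "qd": joint speeds; "joint_efforts": joint torques, N m; "tool_pos": TCP position; "tcp_rot": TCP orientation; "ft_force": force on the tool from outside, world axes, zero at the start; "wrist_torque": the same for the moment, N m; "finger_gap": finger opening in mm; "grip_force": force on a finger pad.
Only numpy, scipy, OpenCV 4.12 (cv2) and the standard library are available. Lean on these libraries where they do the work, as an engineer would, in place of code of your own. Each camera call takes 0.05 s, during which the arm holds its last target. There are 200 camera calls.

## Task

Clear the demonstration away. Lay every instrument that is out on the bench (digital caliper, scissors, hand lens, section lifter) in its own cut-out in the foam tray, flat and right down in it, and stand every resin specimen slab from the sloping display ledge on its long edge in a free slot of the wooden rack, fully down and about midway along the slot. The slab already in the rack stays there, and the glassware and bottles on the bench are to be left standing where they are.

Things in the scene. Friction and masses are not known exactly. Their poses are not given: they have to be found in the camera images.
- caliper: closed digital caliper, 139 mm: steel beam 14 wide, 6 thick, x = -75 to 55; black display housing x = -24 to 36, 26 wide, 13 thick (grip across it at the origin); two steel jaws x = 36 to 64, 8 thick, sticking out on one side to y = -40. Origin on its underside, centre line; x along it, z up as it lies.
- caliper_end (a point): point on the underside of the caliper, on its centre line at x = 60 mm in its own frame.
- scissors: closed steel dissecting scissors, 140 mm: two finger rings x = -70 to -28, 52 wide over both, 8 thick; shank 14 wide, 11 thick to x = 22 (grip across it at the origin); blades 10 wide, 7 thick to x = 70. Origin on its underside, centre line; x along it, z up as it lies.
- scissors_end (a point): point on the underside of the scissors, on its centre line at x = -60 mm in its own frame.
- lens: hand lens, 140 mm: steel-rimmed glass 44 in diameter, 10 thick, centred at x = 48; straight black handle 12 wide and thick, x = -70 to 27 (grip across it at the origin). Origin on its underside, centre line; x along it, z up as it lies.
- lens_end (a point): point on the underside of the lens, on its centre line at x = 60 mm in its own frame.
- lifter: section lifter (small spatula), 140 mm: flat steel blade 28 wide, 4 thick, x = -70 to -30; straight wooden handle 12 wide and thick, x = -30 to 70 (grip across it at the origin). Origin on its underside, centre line; x along it, z up as it lies.
- lifter_end (a point): point on the underside of the lifter, on its centre line at x = -60 mm in its own frame.
- tray: fixed foam tray, 180 (x) x 226 (y) x 18 mm high: black foam with four cut-outs 12 mm deep (floor at z = 6), shaped like the instruments and 3 mm larger all round. Seated, an instrument's x is along tray +x, its origin at x = 0 and y = -72 (scissors), -22 (lens), 26 (lifter), 85 (caliper). A finger channel, x = -28 to 28, same floor, runs right across, open at both sides. Origin under centre.
- slab_a: flat clear-resin slab with a specimen cast in it, 9 mm thick (its x), 60 mm long (its y) and 45 mm high (its z); origin at its centre; about 40 g; grip it across its 9 mm thickness by its upper edge; at the start it leans on the display ledge, on its long edge. The slabs are interchangeable.
- slab_b: flat clear-resin slab with a specimen cast in it, 9 mm thick (its x), 60 mm long (its y) and 45 mm high (its z); origin at its centre; about 40 g; grip it across its 9 mm thickness by its upper edge; at the start it leans on the display ledge, on its long edge. The slabs are interchangeable.
- slab_c: flat clear-resin slab with a specimen cast in it, 9 mm thick (its x), 60 mm long (its y) and 45 mm high (its z); origin at its centre; about 40 g; grip it across its 9 mm thickness by its upper edge; at the start it leans on the display ledge, on its long edge. The slabs are interchangeable.
- slab_d: flat clear-resin slab with a specimen cast in it, 9 mm thick (its x), 60 mm long (its y) and 45 mm high (its z); origin at its centre; about 40 g; grip it across its 9 mm thickness by its upper edge; at the start it leans on the display ledge, on its long edge. The slabs are interchangeable.
- kept_a: a slab like the others, 9 x 60 x 45 mm, that already stands in a slot of the rack and must stay in it (one of kept_a and kept_b is there). Axes and origin as the other slabs.
- kept_b: a slab like the others, 9 x 60 x 45 mm, that already stands in a slot of the rack and must stay in it (one of kept_a and kept_b is there). Axes and origin as the other slabs.
- rack: fixed wooden block, 76 (x) x 180 (y) x 24 mm high, with five slots along its x, right through, open at both ends, 13.5 wide, 18 deep (floor at z = 6), at y = -72, -36, 0, 36, 72 mm. A slab stands in a slot on its long edge, its length along the rack's x. Origin under its centre, z up.
- ledge: fixed dark wooden display ledge, 275 mm long (y), 60 deep. Slabs stand in a row, 68 mm apart, on its sloping floor behind a low front lip (+x) and lean 12 degrees back, tops towards -x, on a back strip that reaches 19 mm up the slab: the upper 26 mm are free on both sides. Origin under its centre.
- dropper: bystander: squat amber reagent bottle, 36 mm across, 48 mm high. Origin under its centre.
- dish: bystander: small glass dish, 52 mm across, 14 mm high. Origin under its centre.
- flask: bystander: round blue bottle, 82 mm across, 118 mm high. Origin under its centre.
- beaker: bystander: glass beaker, 68 mm across, 90 mm high. Origin under its centre.
- stain_jar: bystander: glass staining jar with a lid, 56 x 70 mm, 78 mm high. Origin under its centre.
- white_bottle: bystander: small white bottle, 34 mm across, 75 mm high. Origin under its centre.

How it is judged (in metres and radians):
At the end, for the whole second after the job is handed in: Each instrument present lies in its own cut-out (origin and end point within 6 mm of their places, 4 mm in height); each slab present, the kept one too, stands on its long edge in a slot, centre 24.5 to 33.5 mm above the rack's underside, within 15 mm of midway, square within 0.25 rad; all at rest (x of caliper in the frame of tray between -0.006 and 0.006 m and y of caliper in the frame of tray between 0.079 and 0.091 m and z of caliper in the frame of tray between 0.002 and 0.01 m and x of caliper_end in the frame of tray between 0.054 and 0.066 m and y of caliper_end in the frame of tray between 0.079 and 0.091 m and z of caliper_end in the frame of tray between 0.002 and 0.01 m and linear speed of each of caliper, scissors, lens, lifter, slab_a, slab_b, slab_c, slab_d, kept_a, kept_b below 0.02 m/s and x of scissors in the frame of tray between -0.006 and 0.006 m and y of scissors in the frame of tray between -0.078 and -0.066 m and z of scissors in the frame of tray between 0.002 and 0.01 m and x of scissors_end in the frame of tray between -0.066 and -0.054 m and y of scissors_end in the frame of tray between -0.078 and -0.066 m and z of scissors_end in the frame of tray between 0.002 and 0.01 m and x of lens in the frame of tray between -0.006 and 0.006 m and y of lens in the frame of tray between -0.028 and -0.016 m and z of lens in the frame of tray between 0.002 and 0.01 m and x of lens_end in the frame of tray between 0.054 and 0.066 m and y of lens_end in the frame of tray between -0.028 and -0.016 m and z of lens_end in the frame of tray between 0.002 and 0.01 m and x of lifter in the frame of tray between -0.006 and 0.006 m and y of lifter in the frame of tray between 0.02 and 0.032 m and z of lifter in the frame of tray between 0.002 and 0.01 m and x of lifter_end in the frame of tray between -0.066 and -0.054 m and y of lifter_end in the frame of tray between 0.02 and 0.032 m and z of lifter_end in the frame of tray between 0.002 and 0.01 m and x of slab_a in the frame of rack between -0.015 and 0.015 m and y of slab_a in the frame of rack between -0.078 and 0.078 m and z of slab_a in the frame of rack between 0.0245 and 0.0335 m and angle between the x axis of each of slab_a, slab_b, slab_c, slab_d, kept_a, kept_b and the y axis of rack, either way round below 0.25 rad and angle between the z axis of each of slab_a, slab_b, slab_c, slab_d, kept_a, kept_b and the z axis of rack, either way round below 0.25 rad and x of slab_b in the frame of rack between -0.015 and 0.015 m and y of slab_b in the frame of rack between -0.078 and 0.078 m and z of slab_b in the frame of rack between 0.0245 and 0.0335 m and x of slab_c in the frame of rack between -0.015 and 0.015 m and y of slab_c in the frame of rack between -0.078 and 0.078 m and z of slab_c in the frame of rack between 0.0245 and 0.0335 m and x of slab_d in the frame of rack between -0.015 and 0.015 m and y of slab_d in the frame of rack between -0.078 and 0.078 m and z of slab_d in the frame of rack between 0.0245 and 0.0335 m and x of kept_a in the frame of rack between -0.015 and 0.015 m and y of kept_a in the frame of rack between -0.078 and 0.078 m and z of kept_a in the frame of rack between 0.0245 and 0.0335 m and x of kept_b in the frame of rack between -0.015 and 0.015 m and y of kept_b in the frame of rack between -0.078 and 0.078 m and z of kept_b in the frame of rack between 0.0245 and 0.0335 m); the robot touches nothing.
It fails at once if a bystander is pushed more than 5 cm or knocked over (distance of any of dropper, dish, flask, beaker, stain_jar, white_bottle from where it was at the start of the episode above 0.05 m or angle between any of dropper, dish, flask, beaker, stain_jar, white_bottle's own z axis and vertical above 0.6 rad).
Of caliper, scissors, lens, lifter only 3 to 4 are there at a start; the rules pass over those that are not, and their reading is None.
Of slab_a, slab_b, slab_c, slab_d only 3 to 4 are there at a start; the rules pass over those that are not, and their reading is None.
Of kept_a, kept_b only 1 to 1 are there at a start; the rules pass over those that are not, and their reading is None.
At some moment in a run one of caliper, scissors, lens, lifter may be knocked a few centimetres aside while the robot is not near it.
It also fails if it takes over 210 s, if anything falls off the work surface, if the arm or the gripper's body presses on something with over 40 N, if the wrist force passes 120 N, or if a joint passes its speed limit or range.

## Working session

There is one attempt and no reset: what is moved stays moved. The work goes in short steps, Python scripts to look and compute and a tool call to move; the robot and the scene stay as the last step left them, time stands still between calls to the robot, and variables do not carry over. Pictures are saved under pics/ and viewed, at most 14 in all, crops included, and the job is handed in when it is done.

Besides the shell and the picture viewer there is one more tool, called after "Emit:" in YAML: its name, and indented under it one key for each argument. step_arm: Moves the arm, as the interface text tells. Its arguments: {"type":"object","properties":{"rows":{"type":"array"},"fingers":{"type":"number"},"squeeze":{"type":"number"}},"required":["rows"]}

```bash
ls; mkdir -p pics
python3 - <<'E'
from bench import r,snapshot,get_calibration
import cv2
for n in("top","side"):
    c=get_calibration(n);print(n,c);cv2.imwrite(f"pics/{n}0.png",cv2.resize(snapshot(n),(800,600),interpolation=cv2.INTER_CUBIC))
print(get_calibration("wrist"));s=r.sense();print(s)
E
```

```text
pics
top {'fovy': 44.41402316365805, 'cx': 280.0771245543865, 'cy': 214.2306778064414, 'eye': array([ 421.45725745,  129.49771553, 1151.55541978]), 'orientation': array([  9.40880355,   0.21052545, -91.68395551])}
side {'fovy': 55.502734179665566, 'cx': 277.3185552301404, 'cy': 203.3180438103771, 'eye': array([149.83149049, 514.42142946, 709.71180817]), 'orientation': array([ 4.31729396e+01,  1.04083825e-01, -1.33339209e+02])}
{'fovy': 62.09331984168857, 'cx': 275.95421684479345, 'cy': 209.6478230820551, 'eye': array([ 67.3532832 , 599.8645537 , 373.47722533]), 'orientation': array([-1.54435886e+01,  6.66540798e-02,  7.72708424e+01])}
{'time': 0.1, 'joint_pos': array([ 7.23980254e+01,  7.51081125e+00,  8.53243756e+01,  9.01944393e-04,
        8.72597376e+01, -4.89487083e+00]), 'qd': array([ 0.05179549, -0.1519899 , -0.14167226,  0.0239339 ,  0.04872663,
       -0.04990412]), 'joint_efforts': array([ 1.50221102e-03, -5.70947564e+01, -5.01944661e+01, -2.42882425e-04,
        8.10372003e-03, -1.09413662e-05]), 'tool_pos': array([131.8278488 , 584.85337887, 241.33617873]), 'tcp_rot': array([-1.79905499e+02, -8.99724577e-03,  1.67292845e+02]), 'ft_force': array([-0.29884917,  0.12103804, -0.11202896]), 'wrist_torque': array([-0.03891989,  0.05733528, -0.03330259]), 'grip_force': 0.0, 'finger_gap': 85.3231361662144}
```

View pics/top0.png

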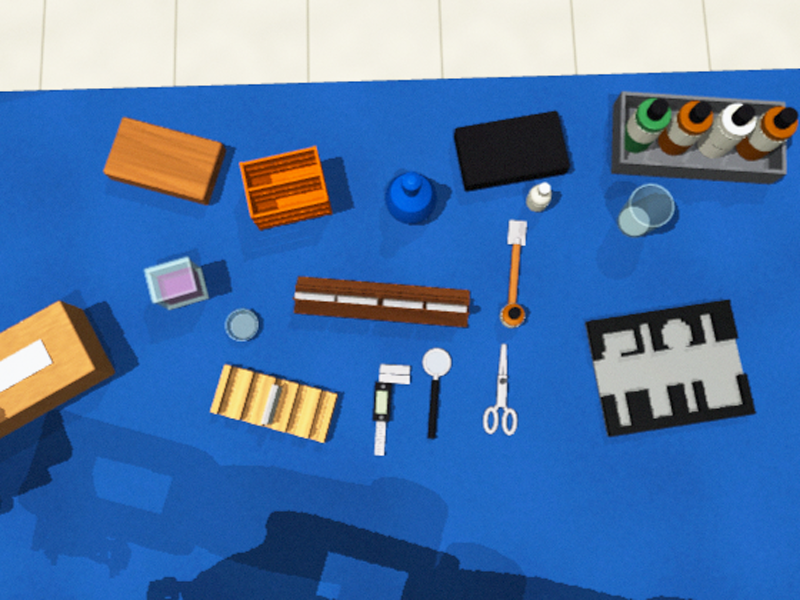

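View pics/side0.png

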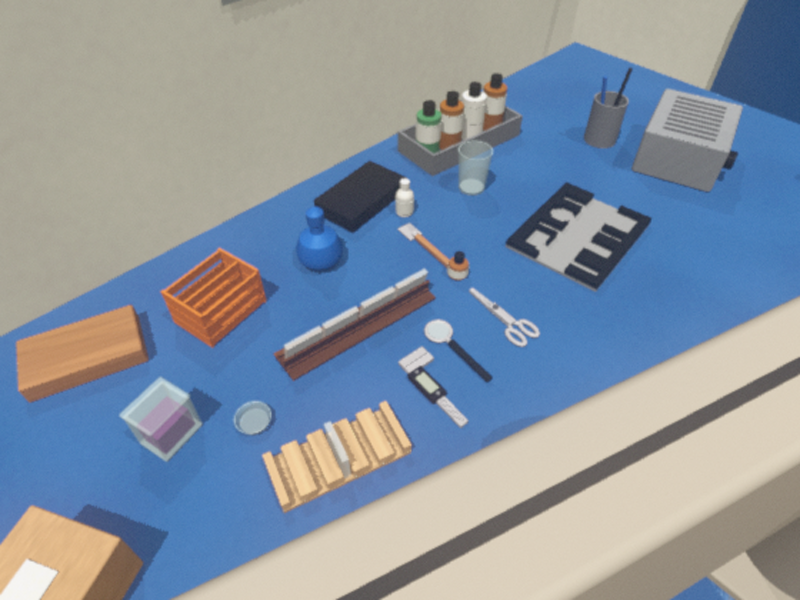

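All four instruments, four slabs on the ledge (row at top view (300–468, 300)) and one kept slab in the rack (272,403) are present. The tray is at (670,368) and the lifter points backwards, next to the dropper at (513,315).

```bash
cat > h.py <<'E'
import numpy as np, cv2
from scipy.spatial.transform import Rotation as Ro
from bench import r,snapshot,get_calibration
def ray(c,uv):
    uv=np.atleast_2d(np.array(uv,float)); f=210/np.tan(np.radians(c['fovy']/2))
    d=np.c_[(uv[:,0]-c['cx'])/f,-(uv[:,1]-c['cy'])/f,-np.ones(len(uv))]
    return d@Ro.from_euler('xyz',c['orientation'],degrees=True).as_matrix().T
def pt(c,uv,z):
    d=ray(c,uv); e=np.array(c['eye']); return (e+d*((z-e[2])/d[:,2])[:,None])[:,:2]
def proj(c,P):
    f=210/np.tan(np.radians(c['fovy']/2))
    q=(np.atleast_2d(P)-c['eye'])@Ro.from_euler('xyz',c['orientation'],degrees=True).as_matrix()
    return np.c_[c['cx']+f*q[:,0]/-q[:,2],c['cy']-f*q[:,1]/-q[:,2]]
def move(x,y,z,yaw):
    "shift in tool axes and turn from the measured pose"
    s=r.sense();p=s['tool_pos'];psi=s['tcp_rot'][2];a=np.radians(psi)
    d=np.array([x,y,z])-p
    t=(psi-yaw+180)%360-180
    return [round(float(v),1) for v in(d[0]*np.cos(a)+d[1]*np.sin(a),d[0]*np.sin(a)-d[1]*np.cos(a),-d[2])],round(float(t),1)
E
python3 - <<'E'
from h import *
c=get_calibration('top');np.set_printoptions(precision=0,suppress=True)
k=.7
for n,z,l in [('tray',18,[(587,322),(729,301),(755,412),(608,435)]),('rack',24,[(228,366),(337,395),(325,441),(211,412)]),('cal',7,[(380,455),(382,370),(410,375)]),('lens',5,[(437,362),(432,437)]),('sci',5,[(503,345),(500,432)]),('lif',6,[(517,222),(512,310)]),('slabtops',50,[(297,297),(467,308)]),('ledge',10,[(295,280),(470,290),(468,326),(295,313)]),('flask',60,[(411,200)]),('dish',10,[(242,324)]),('dropper',48,[(513,315)]),('white',70,[(541,190)])]:
    print(n,pt(c,np.array(l)*k,z).tolist() and pt(c,np.array(l)*k,z).round().tolist())
c=get_calibration('wrist');cv2.imwrite('pics/w0.png',snapshot('wrist'))
E
```

```text
tray [[575.0, -162.0], [602.0, -386.0], [429.0, -408.0], [402.0, -181.0]]
rack [[523.0, 395.0], [474.0, 228.0], [405.0, 248.0], [454.0, 420.0]]
cal [[382.0, 166.0], [511.0, 159.0], [502.0, 116.0]]
lens [[521.0, 73.0], [406.0, 85.0]]
sci [[545.0, -31.0], [411.0, -20.0]]
lif [[743.0, -64.0], [600.0, -48.0]]
slabtops [[623.0, 285.0], [598.0, 27.0]]
ledge [[657.0, 293.0], [633.0, 17.0], [576.0, 23.0], [605.0, 294.0]]
flask [[768.0, 107.0]]
dish [[590.0, 377.0]]
dropper [[585.0, -43.0]]
white [[774.0, -93.0]]
```

View pics/w0.png

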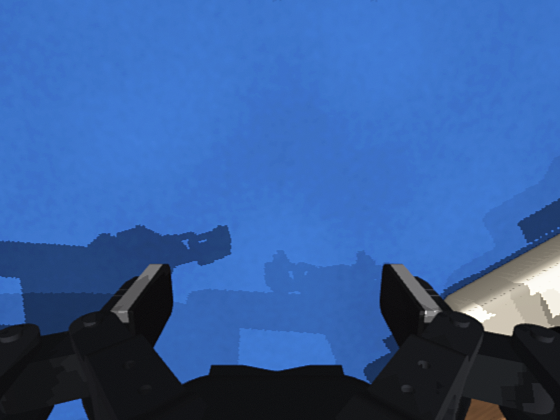

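The wrist view shows bare bench, with the fingers at the bottom. The camera looks along tool +x, so I'll turn to yaw 0 to face the workspace.

Emit:
step_arm:
  rows:
    - [[-289,-381,-20],100]
    - [[-289,-381,-20],100]
    - [[-289,-381,-20],100]
    - [[-289,-381,-20],100]
    - [[-289,-381,-20],100]
    - [[-289,-381,-20],100]
    - [[-289,-381,-20],100]
    - [[-289,-381,-20],100]
    - [[-289,-381,-20],100]
    - [[-289,-381,-20],100]
    - [[-289,-381,-20],100]
    - [[-289,-381,-20],100]

```text
time: 1.35
tool_pos: [330.4, 148.9, 262.2]
tcp_rot: [180.0, -0.0, 66.8]
ft_force: [0.8, 0.1, 0.4]
finger_gap: 85.6
grip_force: 0.0
```

Emit:
step_arm:
  rows:
    - [[0,0,0],67.3]
    - [[0,0,0],67.3]
    - [[0,0,0],67.3]
    - [[0,0,0],67.3]
    - [[0,0,0],67.3]
    - [[0,0,0],67.3]
    - [[0,0,0],67.3]
    - [[0,0,0],67.3]
    - [[0,0,0],67.3]
    - [[0,0,0],67.3]

```text
time: 2.35
tool_pos: [330.0, 150.0, 262.2]
tcp_rot: [180.0, 0.0, 0.2]
ft_force: [0.9, -0.3, 0.4]
finger_gap: 85.2
grip_force: 0.0
```

Run:
```python
from h import *
s=r.sense();print(s['time'],s['tool_pos'],s['tcp_rot'],s['joint_pos'])
c=get_calibration('wrist');i=snapshot('wrist');cv2.imwrite('pics/w1.png',i);np.save('w1.npy',c,allow_pickle=True);print(c)
```

```text
2.35 [329.98109574 150.02432169 262.17210584] [1.79995929e+02 1.09726878e-02 2.08991844e-01] [ 1.63295014e+01 -3.23908468e+01  1.17459534e+02 -8.67136695e-04
  9.49429846e+01  1.06120435e+02]
{'fovy': 62.09331984168857, 'cx': 275.95421684479345, 'cy': 209.6478230820551, 'eye': array([398.7561408 , 150.25976255, 394.27441486]), 'orientation': array([-1.54797809e+01,  2.76610760e-02, -8.98115751e+01])}
```

View pics/w1.png

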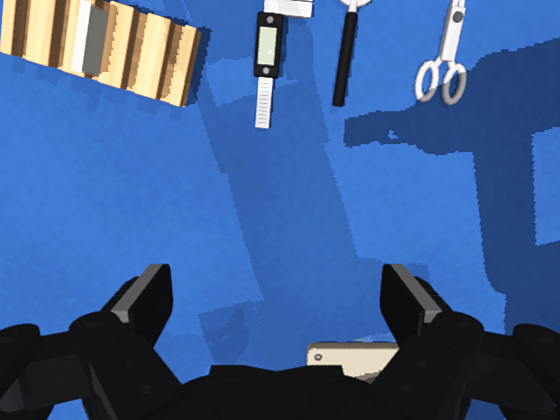

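The wrist camera looks back toward the fingers, and the rack and instruments are at the top of the image. I'll move forward for better coverage.

Emit:
step_arm:
  rows:
    - [[110,0,-30],0.2]
    - [[110,0,-30],0.2]
    - [[110,0,-30],0.2]
    - [[110,0,-30],0.2]
    - [[110,0,-30],0.2]
    - [[110,0,-30],0.2]

```text
time: 3.0
tool_pos: [439.1, 150.1, 292.0]
tcp_rot: [180.0, 0.0, -0.1]
ft_force: [-0.2, 1.1, -0.3]
finger_gap: 85.6
grip_force: 0.0
```

Run:
```python
from h import *
c=get_calibration('wrist');i=snapshot('wrist');cv2.imwrite('pics/w2.png',i);np.save('w2.npy',c,allow_pickle=True);print(r.sense()['tool_pos'])
```

```text
[439.11829005 150.17731839 292.1810309 ]
```

Emit:
step_arm:
  rows:
    - [[20,350,0],0]
    - [[20,350,0],0]
    - [[20,350,0],0]
    - [[20,350,0],0]
    - [[20,350,0],0]
    - [[20,350,0],0]
    - [[20,350,0],0]
    - [[20,350,0],0]
    - [[20,350,0],0]
    - [[20,350,0],0]
    - [[20,350,0],0]

```text
time: 4.15
tool_pos: [458.9, -198.6, 292.6]
tcp_rot: [180.0, -0.0, -0.1]
ft_force: [0.3, -0.8, -0.0]
finger_gap: 85.5
grip_force: 0.0
```

Run:
```python
from h import *
c=get_calibration('wrist');i=snapshot('wrist');cv2.imwrite('pics/w3.png',i);np.save('w3.npy',c,allow_pickle=True);print(r.sense()['tool_pos'])
```

```text
[ 458.97408566 -198.60697907  292.56600016]
```

View pics/w2.png

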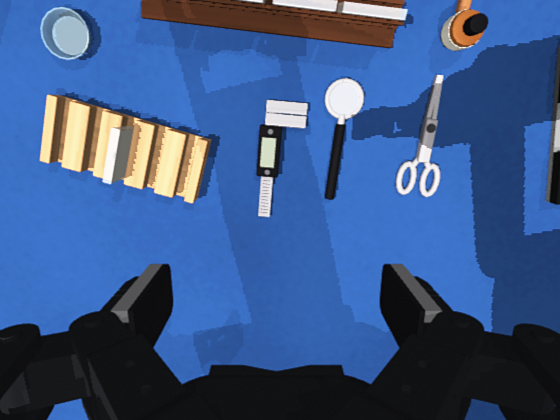

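View pics/w3.png

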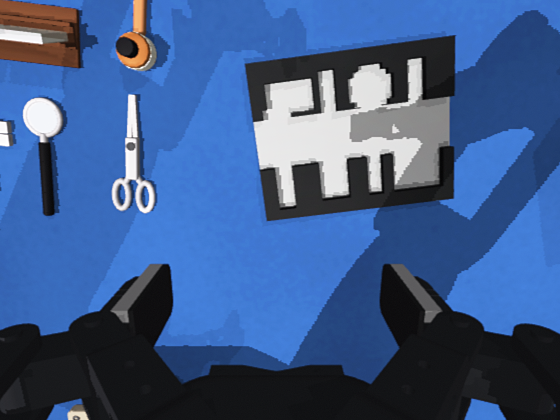

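w2 shows the rack at (125,148), caliper (268,150), lens (340,130), scissors (425,135), dropper (463,28) and the ledge at the top. w3 shows the whole tray at (352,125). Next I measure them.

```bash
cat > m.py <<'E'
from h import *
def mask(i):
    i=i.astype(int); m=((i[:,:,0]-i[:,:,2])<35).astype(np.uint8); m[250:]=0 if i.shape[0]==0 else m[250:]
    return m
def comp(i,c,xy,z,tol=25,cut=None,minpix=100):
    "pixels (world xy at z) of non-blue component nearest world xy"
    m=mask(i)
    if cut: m[cut:]=0
    n,l,st,ce=cv2.connectedComponentsWithStats(m,connectivity=8)
    uv=proj(c,[[*xy,z]])[0]
    k=min((k for k in range(1,n) if st[k,4]>=minpix),key=lambda k:np.hypot(*(ce[k]-uv)))
    ys,xs=np.nonzero(l==k)
    return pt(c,np.c_[xs,ys],z),st[k]
def box(P,c,dx,dy,h,yaw0,z):
    "box centre/yaw from far sides; P cast on top plane z=h"
    e=np.array(c['eye'][:2])
    out=[]
    hull=cv2.convexHull(P.astype(np.float32))[:,0]
    (cx,cy),(w,hh),a=cv2.minAreaRect(hull)
    a=min((a+90*k for k in range(-4,5)),key=lambda t:abs(t-yaw0))
    R=lambda t:np.array([[np.cos(t),np.sin(t)],[-np.sin(t),np.cos(t)]])
    Q=hull@R(np.radians(a)).T; eq=R(np.radians(a))@e
    lo,hi=Q.min(0),Q.max(0); cen=[]
    for k,d in((0,dx),(1,dy)):
        est=[]
        # top edge true at far side; near side true if eye is above the body
        A,B=lo[k]+d/2,hi[k]-d/2
        near_lo=eq[k]<(lo[k]+hi[k])/2
        cen.append(B if near_lo else A)
    return R(np.radians(a)).T@np.array(cen),a,hi-lo
def axis(P,a0,lat=None,n=4):
    "centre along, axis by midline of slices inside local range lat (from origin guess) "
    a=np.radians(a0);o=P.mean(0)
    for _ in range(n):
        R=np.array([[np.cos(a),np.sin(a)],[-np.sin(a),np.cos(a)]])
        Q=(P-o)@R.T
        lo,hi=np.percentile(Q[:,0],[.3,99.7]); L=hi-lo; mid=(lo+hi)/2
        xs=[];ys=[]
        for x in np.arange(lo+4,hi-4,4):
            if lat and not(lat[0]<(x-lo)/L<lat[1]):continue
            q=Q[abs(Q[:,0]-x)<2.5,1]
            if len(q)>2: xs.append(x);ys.append((q.min()+q.max())/2)
        s,b=np.polyfit(xs,ys,1)
        o=o+R.T@np.array([mid,s*mid+b]); a+=np.arctan(s)
    return o,np.degrees(a),L
E
python3 - <<'E'
from m import *
np.set_printoptions(precision=1,suppress=True)
ct=get_calibration('top');it=snapshot('top');cv2.imwrite('pics/t1raw.png',it)
W2=np.load('w2.npy',allow_pickle=True).item();i2=cv2.imread('pics/w2.png')
W3=np.load('w3.npy',allow_pickle=True).item();i3=cv2.imread('pics/w3.png')
for n,(c,i,cut) in dict(top=(ct,it,None),w2=(W2,i2,250),w3=(W3,i3,250)).items():
    for nm,xy,d,a0 in(('rack',(464,323),(76,180,24),-15),('tray',(502,-285),(180,226,18),8)):
        if (nm,n) in(('rack','w3'),('tray','w2')):continue
        P,st=comp(i,c,xy,d[2],cut=cut,minpix=1500); print(n,nm,st,*box(P,c,*d,a0,0))
    for nm,xy,z,a0,lat in(('cal',(445,160),4,0,(.02,.75)),('lens',(460,80),5,-5,None),('sci',(478,-25),4,-5,None),('lif',(670,-55),4,175,None)):
        if n!='top' and nm=='lif' or (n=='w3' and nm=='cal'):continue
        P,st=comp(i,c,xy,z,cut=cut); print(n,nm,st,*axis(P,a0,lat))
E
```

```text
top rack [ 147  255   90   55 3014] [465.1 327. ] -16.547866821289062 [ 77.8 183.1]
top tray [  410   188   150   232 20035] [ 257.6 -432.1] 6.596926212310791 [472.2 348. ]
top cal [261 255  26  64 717] [451.8 161.7] -4.59262097633454 138.59318900976444
top lens [296 244  20  63 521] [474.4  79.4] -6.188818679815147 137.08504493147433
top sci [338 241  24  64 497] [476.7 -25.1] -5.876077128667411 137.31473107424716
top lif [350 154  19  75 703] [660.5 -54.9] 173.51343192156213 172.19573949418083
w2 rack [   40    94   172   110 11222] [463.7 325.8] -16.359878540039062 [ 82.8 184.4]
w2 cal [ 257  100   51  117 2617] [453.4 159.9] -4.94968355237104 138.50207660944596
w2 lens [ 325   78   39  121 1997] [476.   77.4] -6.260567426220016 139.14032120381393
w2 sci [ 396   75   48  122 1967] [479.5 -27.3] -5.453627697749727 138.27960159362033
w3 tray [  245    36   210   185 31639] [ 504.5 -287.2] 7.052845001220703 [179.5 225.2]
w3 lens [  23   98   40  118 2102] [475.6  78.5] -6.548064712637896 139.2747486385337
w3 sci [ 112   95   43  118 1892] [479.  -26.4] -5.804252697460822 138.5846571091704
```

Emit:
step_arm:
  rows:
    - [[0,-359,180],5]
    - [[0,-359,180],5]
    - [[0,-359,180],5]
    - [[0,-359,180],5]
    - [[0,-359,180],5]
    - [[0,-359,180],5]
    - [[0,-359,180],5]
    - [[0,-359,180],5]
    - [[0,-359,180],5]
    - [[0,-359,180],5]
    - [[0,-359,180],5]
    - [[0,-359,180],5]
  fingers: 0.55

```text
time: 5.45
tool_pos: [461.0, 158.2, 113.4]
tcp_rot: [-180.0, -0.1, -5.3]
ft_force: [0.1, 0.4, -0.2]
finger_gap: 46.9
grip_force: 0.0
```

```bash
cat >> m.py <<'E'
def plan(start,wps):
    x,y,z,w=start
    for p in wps:
        a=np.radians(w);d=np.array(p[:3])-[x,y,z];t=round(float((w-p[3]+180)%360-180)*2)/2
        T=np.round([d[0]*np.cos(a)+d[1]*np.sin(a),d[0]*np.sin(a)-d[1]*np.cos(a),-d[2]],1)
        print([float(v) for v in T],t,'n=',max(int(np.ceil(np.linalg.norm(d)/38)),int(np.ceil(abs(t)/7.5)))+2)
        x+=T[0]*np.cos(a)+T[1]*np.sin(a);y+=T[0]*np.sin(a)-T[1]*np.cos(a);z-=T[2];w-=t
def now():
    s=r.sense();return [*s['tool_pos'],s['tcp_rot'][2]]
E
python3 - <<'E'
from m import *
np.set_printoptions(precision=1,suppress=True)
print(now(),r.sense()['finger_gap'],r.sense()['time'])
plan(now(),[(458.5,160,40,-5),(458.5,160,14,-5),(458.5,160,130,-5),(494.1,-202.8,130,7),(494.1,-202.8,36,7)])
E
```

```text
[np.float64(460.95872751988884), np.float64(158.19841436440421), np.float64(113.40995219495605), np.float64(-5.275917387910413)] 46.88094144701109 5.45
[-2.6, -1.6, 73.4] -0.5 n= 4
[-0.0, 0.0, 26.0] 0.0 n= 3
[-0.0, 0.0, -116.0] 0.0 n= 6
[65.7, 358.6, 0.0] -12.0 n= 12
[-0.0, 0.0, 94.0] 0.0 n= 5
```

Emit:
step_arm:
  rows:
    - [[-2.5,-1.5,73],0]
    - [[-2.5,-1.5,73],0]
    - [[-2.5,-1.5,73],0]
    - [[-2.5,-1.5,90],0]
    - [[-2.5,-1.5,99.5],0]
    - [[-2.5,-1.5,99.5],0]
    - [[-2.5,-1.5,99.5],0]

```text
time: 6.15
tool_pos: [458.5, 160.6, 13.9]
tcp_rot: [-180.0, -0.1, -5.2]
ft_force: [0.9, 0.3, -0.7]
finger_gap: 47.1
grip_force: 0.0
```

Emit:
step_arm:
  rows:
    - [[0,0,0],0]
    - [[0,0,0],0]
    - [[0,0,0],0]
    - [[0,0,0],0]
    - [[0,0,0],0]
    - [[0,0,0],0]
    - [[0,0,0],0]
  fingers: 0
  squeeze: 40

```text
time: 6.85
tool_pos: [458.8, 160.9, 14.1]
tcp_rot: [-180.0, -0.1, -5.2]
ft_force: [-0.7, -1.1, 6.3]
finger_gap: 24.7
grip_force: 40.1
```

Emit:
step_arm:
  rows:
    - [[0,0,-20],0]
    - [[0,0,-50],0]
    - [[0,0,-90],0]
    - [[0,0,-116],0]
    - [[0,0,-116],0]
    - [[0,0,-116],0]

```text
time: 7.45
tool_pos: [458.1, 160.9, 129.3]
tcp_rot: [-180.0, -0.1, -5.2]
ft_force: [-0.5, 0.1, -1.5]
finger_gap: 25.1
grip_force: 39.8
```

Run:
```python
from m import *
cv2.imwrite('pics/g1.png',snapshot('wrist'));print(r.sense()['tool_pos'],r.sense()['tcp_rot'])
```

```text
[457.16416641 160.60698498 127.97959062] [ 1.79980796e+02  5.51223287e-02 -5.20463205e+00]
```

View pics/g1.png

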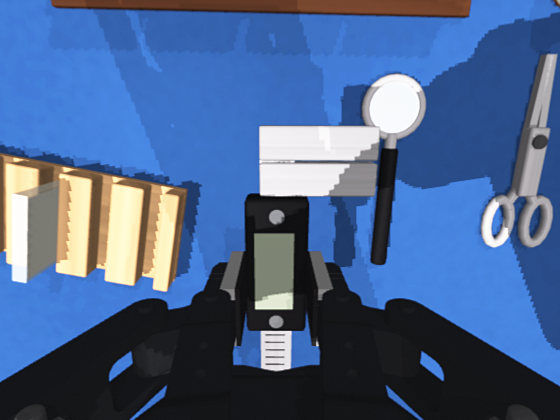

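The caliper is held squarely in the image (display at (275,270), jaws at (320,160)). Carrying it to the tray.

Emit:
step_arm:
  rows:
    - [[69,359,0],-12]
    - [[69,359,0],-12]
    - [[69,359,0],-12]
    - [[69,359,0],-12]
    - [[69,359,0],-12]
    - [[69,359,0],-12]
    - [[69,359,0],-12]
    - [[69,359,0],-12]
    - [[69,359,0],-12]
    - [[69,359,0],-12]
    - [[69,359,0],-12]
    - [[69,359,0],-12]

```text
time: 8.7
tool_pos: [493.6, -201.7, 128.2]
tcp_rot: [-180.0, 0.1, 6.9]
ft_force: [1.5, 0.2, -1.2]
finger_gap: 24.8
grip_force: 39.9
```

Emit:
step_arm:
  rows:
    - [[0,0,45],0]
    - [[0,0,82],0]
    - [[0,0,82],0]
    - [[0,0,82],0]

```text
time: 9.1
tool_pos: [493.4, -202.1, 46.8]
tcp_rot: [-179.9, 0.1, 6.9]
ft_force: [-0.2, 0.0, -0.3]
finger_gap: 24.7
grip_force: 40.0
```

Run:
```python
from m import *
n=now();print(n);plan(n,[(494.1,-202.8,40,7.05)])
i=snapshot('wrist');c=get_calibration('wrist');cv2.imwrite('pics/p1.png',i[:320])
```

```text
[np.float64(493.4432848659169), np.float64(-202.05131426688826), np.float64(46.80198651389479), np.float64(6.857968855431974)]
[0.6, 0.8, 6.8] 0.0 n= 3
```

View pics/p1.png

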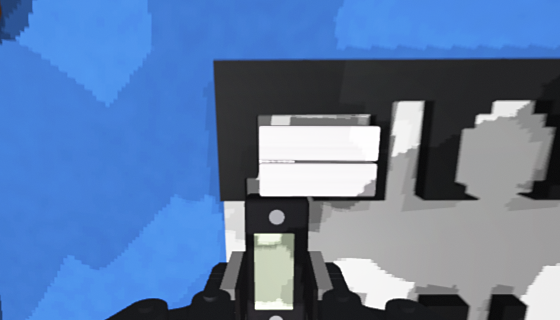

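Emit:
step_arm:
  rows:
    - [[0.5,0.5,8],0]
    - [[0.5,0.5,14],0]
    - [[0.5,0.5,19],0]
    - [[0.5,0.5,23],0]
    - [[0.5,0.5,26],0]
    - [[0.5,0.5,26],0]
    - [[0.5,0.5,26],0]

```text
time: 9.85
tool_pos: [494.4, -203.5, 20.8]
tcp_rot: [-180.0, 0.0, 6.8]
ft_force: [0.6, -0.1, -1.5]
finger_gap: 24.7
grip_force: 40.0
```

Run:
```python
from m import *
s=r.sense();print(now(),s['ft_force'],s['wrist_torque'])
i=snapshot('wrist');cv2.imwrite('pics/p2.png',i[:320])
```

```text
[np.float64(494.3889673774982), np.float64(-203.5269472278452), np.float64(20.773890314513952), np.float64(6.789054292421505)] [ 0.64906513 -0.06001532 -1.50392729] [-0.02869687 -0.00210804 -0.02410456]
```

View pics/p2.png

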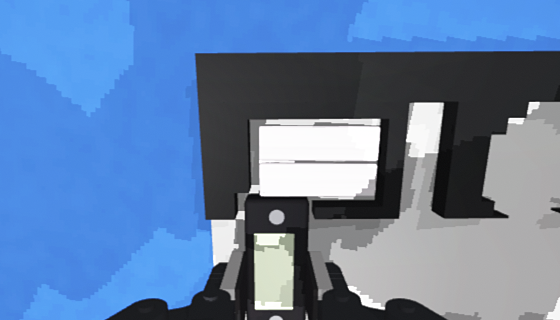

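The caliper is in its cut-out, with a gap of 10 px on the left and 2 px on the right, so the tray really sits about 1.3 mm further to +y. Nudge and release.

Emit:
step_arm:
  rows:
    - [[0,-1.2,0.5],0]
    - [[0,-1.2,0.5],0]

```text
time: 10.1
tool_pos: [494.2, -202.2, 20.3]
tcp_rot: [-180.0, 0.0, 6.8]
ft_force: [0.2, 0.1, -1.3]
finger_gap: 24.7
grip_force: 40.0
```

Emit:
step_arm:
  rows:
    - [[0,0,0],0]
    - [[0,0,0],0]
    - [[0,0,0],0]
    - [[0,0,0],0]
  fingers: 0.44

```text
time: 10.5
tool_pos: [494.4, -202.4, 20.4]
tcp_rot: [180.0, -0.0, 6.8]
ft_force: [0.3, -0.8, 0.6]
finger_gap: 37.5
grip_force: 0.0
```

Emit:
step_arm:
  rows:
    - [[0,0,-10],0]
    - [[0,0,-50],0]
    - [[0,0,-100],0]
    - [[0,0,-140],0]
    - [[-60,0,-190],0]
    - [[-60,0,-230],0]
    - [[-60,0,-230],0]
    - [[-60,0,-230],0]

```text
time: 11.3
tool_pos: [435.7, -210.4, 254.2]
tcp_rot: [179.8, -0.3, 6.7]
ft_force: [1.0, -1.3, -0.7]
finger_gap: 37.2
grip_force: 0.0
```

Run:
```python
from m import *
np.set_printoptions(precision=1,suppress=True)
c=get_calibration('wrist');i=snapshot('wrist');cv2.imwrite('pics/w4.png',i);print(now())
for nm,xy,z,a0,lat in(('lens',(475.5,78.5),5,-6,None),('sci',(478,-26),4,-5.5,None)):
    P,st=comp(i,c,xy,z,cut=250); print(nm,st,*axis(P,a0,lat))
P,st=comp(i,c,(502,-286),18,cut=250,minpix=1500); print('tray',st,*box(P,c,180,226,18,7,0))
```

```text
[np.float64(435.2170959898039), np.float64(-209.807447428748), np.float64(251.7083463298599), np.float64(6.764018045057121)]
lens [   0   38   32  137 2351] [475.4  76.1] -9.610150217090611 139.13999236945585
sci [  79   48   50  137 2518] [479.2 -26.3] -5.74212237438378 138.2534323692915
tray [  246    28   232   181 39061] [ 504.5 -286.3] 7.095884323120117 [179.  224.4]
```

View pics/w4.png

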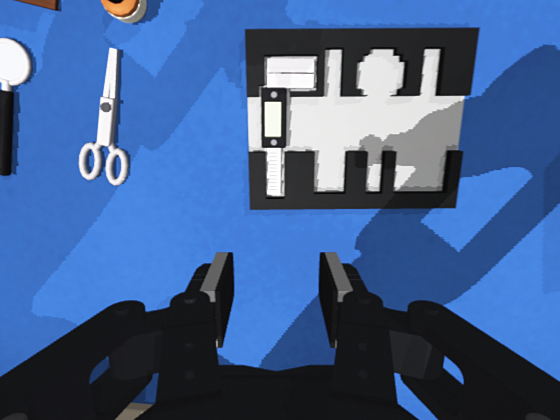

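w4 shows the caliper seated at (277,125). The tray measurement now agrees. Next the scissors.

Run:
```python
from m import *
plan(now(),[(479,-26,60,-5.75),(479,-26,14,-5.75),(479,-26,110,-5.75),(513.3,-357.7,110,7.05),(513.3,-357.7,46,7.05)])
```

```text
[65.1, -177.4, 191.7] 12.5 n= 10
[0.0, 0.0, 46.0] 0.0 n= 4
[0.0, 0.0, -96.0] 0.0 n= 5
[67.3, 326.6, 0.0] -13.0 n= 11
[0.0, 0.0, 64.0] 0.0 n= 4
```

Emit:
step_arm:
  rows:
    - [[65,-177.5,192],12.5]
    - [[65,-177.5,192],12.5]
    - [[65,-177.5,192],12.5]
    - [[65,-177.5,192],12.5]
    - [[65,-177.5,192],12.5]
    - [[65,-177.5,192],12.5]
    - [[65,-177.5,192],12.5]
    - [[65,-177.5,192],12.5]
    - [[65,-177.5,192],12.5]
    - [[65,-177.5,192],12.5]

```text
time: 12.35
tool_pos: [479.4, -26.7, 59.8]
tcp_rot: [180.0, -0.2, -5.8]
ft_force: [0.5, 0.1, -0.1]
finger_gap: 37.7
grip_force: 0.0
```

Emit:
step_arm:
  rows:
    - [[0,0,25],0]
    - [[0,0,46],0]
    - [[0,0,46],0]
    - [[0,0,46],0]

```text
time: 12.75
tool_pos: [478.6, -26.1, 13.2]
tcp_rot: [180.0, -0.0, -5.8]
ft_force: [0.9, 0.3, -0.4]
finger_gap: 37.5
grip_force: 0.0
```

Emit:
step_arm:
  rows:
    - [[0,0,0],0]
    - [[0,0,0],0]
    - [[0,0,0],0]
    - [[0,0,0],0]
    - [[0,0,0],0]
    - [[0,0,0],0]
    - [[0,0,0],0]
  fingers: 0

```text
time: 13.45
tool_pos: [479.5, -25.9, 13.9]
tcp_rot: [180.0, -0.1, -5.7]
ft_force: [-1.1, -0.4, 7.0]
finger_gap: 12.8
grip_force: 40.2
```

Emit:
step_arm:
  rows:
    - [[0,0,-20],0]
    - [[0,0,-60],0]
    - [[0,0,-96],0]
    - [[0,0,-96],0]
    - [[0,0,-96],0]

```text
time: 13.95
tool_pos: [479.3, -25.6, 109.7]
tcp_rot: [180.0, -0.2, -5.7]
ft_force: [0.3, -0.3, -0.4]
finger_gap: 12.9
grip_force: 39.3
```

Emit:
step_arm:
  rows:
    - [[67,326.5,0],-13]
    - [[67,326.5,0],-13]
    - [[67,326.5,0],-13]
    - [[67,326.5,0],-13]
    - [[67,326.5,0],-13]
    - [[67,326.5,0],-13]
    - [[67,326.5,0],-13]
    - [[67,326.5,0],-13]
    - [[67,326.5,0],-13]
    - [[67,326.5,0],-13]
    - [[67,326.5,0],-13]
    - [[67,326.5,0],-13]

```text
time: 15.15
tool_pos: [512.6, -355.8, 108.2]
tcp_rot: [-180.0, 0.0, 7.4]
ft_force: [-0.7, -0.0, -0.6]
finger_gap: 12.8
grip_force: 39.4
```

Emit:
step_arm:
  rows:
    - [[0,0,40],0]
    - [[0,0,66],0]
    - [[0,0,66],0]
    - [[0,0,66],0]

```text
time: 15.55
tool_pos: [512.4, -356.3, 42.5]
tcp_rot: [-180.0, 0.0, 7.3]
ft_force: [1.4, -1.0, -0.1]
finger_gap: 12.9
grip_force: 39.4
```

Run:
```python
from m import *
s=r.sense();print(s['joint_pos'],s['finger_gap']);print(now());plan(now(),[(513.3,-357.7,20,7.05)])
cv2.imwrite('pics/p3.png',snapshot('wrist')[:320])
```

```text
[-3.95214646e+01  2.11563712e+01  9.10328804e+01  3.12631948e-04
  6.78682272e+01  4.31446120e+01] 12.927700688440806
[np.float64(512.3933475849909), np.float64(-356.33064598973107), np.float64(42.48346827531992), np.float64(7.333819911352692)]
[0.7, 1.5, 22.5] 0.5 n= 3
```

View pics/p3.png

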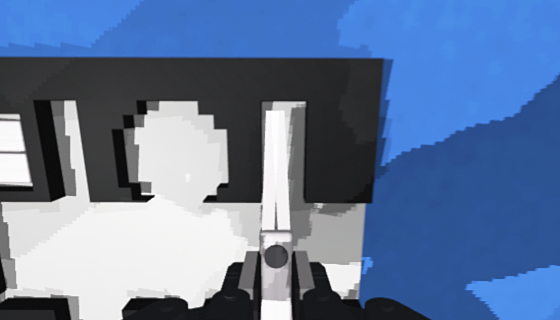

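The scissor blade (265–292) sits slightly left of the centre of its slot (262–307). Applying the 1.5 mm correction and lowering.

Emit:
step_arm:
  rows:
    - [[0.7,1.5,6],0.4]
    - [[0.7,1.5,12],0.4]
    - [[0.7,1.5,17],0.4]
    - [[0.7,1.5,20],0.4]
    - [[0.7,1.5,22],0.4]
    - [[0.7,1.5,22],0.4]
    - [[0.7,1.5,22],0.4]

```text
time: 16.3
tool_pos: [513.4, -358.5, 20.3]
tcp_rot: [180.0, -0.0, 6.9]
ft_force: [0.0, 0.3, -1.3]
finger_gap: 12.7
grip_force: 39.4
```

Emit:
step_arm:
  rows:
    - [[0,0,0],0]
    - [[0,0,0],0]
    - [[0,0,0],0]
    - [[0,0,0],0]
  fingers: 0.36

```text
time: 16.7
tool_pos: [513.4, -358.4, 20.3]
tcp_rot: [180.0, -0.0, 6.9]
ft_force: [0.1, 0.2, -0.5]
finger_gap: 30.9
grip_force: 0.0
```

Emit:
step_arm:
  rows:
    - [[0,0,-10],0]
    - [[0,0,-50],0]
    - [[0,0,-100],0]
    - [[0,0,-140],0]
    - [[-60,0,-190],0]
    - [[-60,0,-230],0]
    - [[-60,0,-230],0]
    - [[-60,0,-230],0]

```text
time: 17.5
tool_pos: [454.4, -367.1, 254.8]
tcp_rot: [179.7, -0.3, 6.8]
ft_force: [1.3, 0.2, -1.2]
finger_gap: 30.7
grip_force: 0.0
```

Emit:
step_arm:
  rows:
    - [[20,-375,0],7]
    - [[20,-375,0],7]
    - [[20,-375,0],7]
    - [[20,-375,0],7]
    - [[20,-375,0],7]
    - [[20,-375,0],7]
    - [[20,-375,0],7]
    - [[20,-375,0],7]
    - [[20,-375,0],7]
    - [[20,-375,0],7]
    - [[20,-375,0],7]
    - [[20,-375,0],7]

```text
time: 18.7
tool_pos: [428.6, 8.1, 249.8]
tcp_rot: [180.0, 0.1, -0.2]
ft_force: [0.1, -0.1, 0.1]
finger_gap: 30.8
grip_force: 0.0
```

Run:
```python
from m import *
np.set_printoptions(precision=1,suppress=True)
c=get_calibration('wrist');i=snapshot('wrist');cv2.imwrite('pics/w5.png',i);np.save('w5.npy',c,allow_pickle=True);print(now())
P,st=comp(i,c,(475.5,78.5),5,cut=250);o=axis(P,-6); print(st,o)
p=o[0];plan(now(),[(p[0],p[1],60,o[1]),(p[0],p[1],14,o[1]),(p[0],p[1],110,o[1])])
t=np.radians(7.05);print(504.5-np.sin(t)*-22,-286.2+np.cos(t)*-22)
# top view check of instruments and lifter
ct=get_calibration('top');it=snapshot('top');cv2.imwrite('pics/t2raw.png',it)
```

```text
[np.float64(428.6498732828828), np.float64(8.138719632247579), np.float64(249.92279672194798), np.float64(-0.20705314694133445)]
[ 191   63   44  136 2546] (array([476.1,  77.8]), np.float64(-6.41304701861134), np.float64(139.09786110153794))
[47.2, -69.8, 189.9] 6.0 n= 8
[0.0, -0.0, 46.0] 0.0 n= 4
[0.0, -0.0, -96.0] 0.0 n= 5
507.20018004975435 -308.0336672984386
```

Emit:
step_arm:
  rows:
    - [[47,-70,190],6]
    - [[47,-70,190],6]
    - [[47,-70,190],6]
    - [[47,-70,190],6]
    - [[47,-70,190],6]
    - [[47,-70,190],6]
    - [[47,-70,190],6]
    - [[47,-70,190],6]

```text
time: 19.6
tool_pos: [477.8, 78.4, 63.3]
tcp_rot: [-180.0, -0.3, -6.2]
ft_force: [-0.3, -0.5, 0.3]
finger_gap: 31.1
grip_force: 0.0
```

Emit:
step_arm:
  rows:
    - [[0,0,25],0]
    - [[0,0,46],0]
    - [[0,0,46],0]
    - [[0,0,46],0]

```text
time: 20.0
tool_pos: [476.6, 78.7, 15.9]
tcp_rot: [-180.0, -0.1, -6.1]
ft_force: [0.2, -0.5, -0.1]
finger_gap: 30.5
grip_force: 0.0
```

Emit:
step_arm:
  rows:
    - [[0,0,0],0]
    - [[0,0,0],0]
    - [[0,0,0],0]
    - [[0,0,0],0]
    - [[0,0,0],0]
    - [[0,0,0],0]
    - [[0,0,0],0]
  fingers: 0

```text
time: 20.7
tool_pos: [477.6, 78.9, 16.5]
tcp_rot: [-180.0, -0.2, -6.1]
ft_force: [-1.3, -0.9, 7.0]
finger_gap: 10.5
grip_force: 39.8
```

Emit:
step_arm:
  rows:
    - [[0,0,-20],0]
    - [[0,0,-60],0]
    - [[0,0,-96],0]
    - [[0,0,-96],0]
    - [[0,0,-96],0]

```text
time: 21.2
tool_pos: [477.2, 79.1, 112.3]
tcp_rot: [-180.0, -0.2, -6.1]
ft_force: [0.6, 0.6, -1.6]
finger_gap: 10.8
grip_force: 39.2
```

Emit:
step_arm:
  rows:
    - [[74,380,0],-13.5]
    - [[74,380,0],-13.5]
    - [[74,380,0],-13.5]
    - [[74,380,0],-13.5]
    - [[74,380,0],-13.5]
    - [[74,380,0],-13.5]
    - [[74,380,0],-13.5]
    - [[74,380,0],-13.5]
    - [[74,380,0],-13.5]
    - [[74,380,0],-13.5]
    - [[74,380,0],-13.5]
    - [[74,380,0],-13.5]

```text
time: 22.4
tool_pos: [508.7, -305.2, 109.6]
tcp_rot: [-179.9, 0.0, 7.5]
ft_force: [0.4, 0.6, 0.5]
finger_gap: 10.4
grip_force: 39.3
```

Emit:
step_arm:
  rows:
    - [[0,0,40],0]
    - [[0,0,66],0]
    - [[0,0,66],0]
    - [[0,0,66],0]

```text
time: 22.8
tool_pos: [508.8, -305.7, 44.4]
tcp_rot: [-179.9, 0.0, 7.5]
ft_force: [0.0, -0.2, 0.9]
finger_gap: 10.3
grip_force: 39.3
```

Run:
```python
from m import *
np.set_printoptions(precision=1,suppress=True)
n=now();print(n);plan(n,[(507.2,-308,20,7.05)])
c=get_calibration('wrist');i=snapshot('wrist');cv2.imwrite('pics/p4.png',i)
# foam black edges of the tray: back edge etc; cut-out circle of lens vs lens rim
g=i.max(2);print(np.nonzero(g[150]<75)[0][:1],[ (int(a),int(b)) for a,b in zip(*[np.nonzero(np.diff((g[150]<75).astype(int)))[0][k::2] for k in(0,1)])])
```

```text
[np.float64(508.8082570279171), np.float64(-305.65425390081714), np.float64(44.40875186914195), np.float64(7.46232835378264)]
[-1.9, 2.1, 24.4] 0.5 n= 3
[0] [(36, 140), (166, 198), (224, 335), (375, 409)]
```

Emit:
step_arm:
  rows:
    - [[-1,2.1,6],0.4]
    - [[-1,2.1,12],0.4]
    - [[-1,2.1,17],0.4]
    - [[-1,2.1,20],0.4]
    - [[-1,2.1,22],0.4]
    - [[-1,2.1,22],0.4]
    - [[-1,2.1,22],0.4]

```text
time: 23.55
tool_pos: [508.3, -309.1, 22.6]
tcp_rot: [180.0, -0.0, 7.0]
ft_force: [-1.9, 0.9, 3.1]
finger_gap: 10.4
grip_force: 39.8
```

Run:
```python
from m import *
s=r.sense();print(now(),s['ft_force'],s['wrist_torque']);cv2.imwrite('pics/p5.png',snapshot('wrist')[:320])
```

```text
[np.float64(508.2663295430531), np.float64(-309.05240611596884), np.float64(22.59026742207627), np.float64(6.994037653612377)] [-1.94401498  0.85591911  3.09305868] [0.16491464 0.28881947 0.06886805]
```

View pics/p5.png

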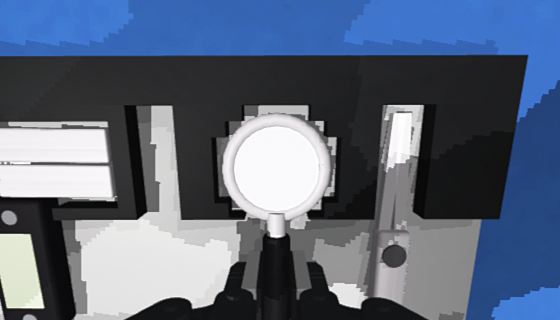

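The lens is inside its circular cut-out, slightly right of centre; the scissors are seated at (400,180). Centre the lens and release it.

Emit:
step_arm:
  rows:
    - [[0,-1,-0.5],0]
    - [[0,-1,-0.5],0]
    - [[0,-1,-0.5],0]

```text
time: 23.9
tool_pos: [508.1, -307.9, 22.6]
tcp_rot: [-180.0, -0.0, 7.0]
ft_force: [0.4, 0.9, -0.3]
finger_gap: 10.6
grip_force: 39.4
```

Emit:
step_arm:
  rows:
    - [[0,0,0],0]
    - [[0,0,0],0]
    - [[0,0,0],0]
    - [[0,0,0],0]
  fingers: 0.3

```text
time: 24.3
tool_pos: [508.1, -308.0, 22.8]
tcp_rot: [180.0, 0.0, 7.0]
ft_force: [-0.2, 0.0, 0.2]
finger_gap: 25.7
grip_force: 0.0
```

Emit:
step_arm:
  rows:
    - [[0,0,-10],0]
    - [[0,0,-50],0]
    - [[0,0,-100],0]
    - [[0,0,-140],0]
    - [[-80,0,-190],0]
    - [[-80,0,-230],0]
    - [[-80,0,-230],0]
    - [[-80,0,-230],0]

```text
time: 25.1
tool_pos: [429.0, -319.5, 258.6]
tcp_rot: [179.6, -0.3, 6.9]
ft_force: [0.6, -0.7, 0.8]
finger_gap: 25.9
grip_force: 0.0
```

Run:
```python
from m import *
np.set_printoptions(precision=1,suppress=True)
c=get_calibration('wrist');i=snapshot('wrist');cv2.imwrite('pics/w6.png',i)
n=now();print(n)
P,st=comp(i,c,(502,-286),18,cut=250,minpix=1500); print('tray',st,*box(P,c,180,226,18,7,0))
plan(n,[(600,-95,250,0)])
```

```text
[np.float64(429.0861238447365), np.float64(-318.7391077365891), np.float64(255.92383928956525), np.float64(6.929854537014111)]
tray [  133     7   235   184 40105] [ 503.9 -287.9] 7.0942606925964355 [178.7 224.8]
[196.7, -201.5, 5.9] 7.0 n= 10
```

Emit:
step_arm:
  rows:
    - [[197,-201,5],7]
    - [[197,-201,5],7]
    - [[197,-201,5],7]
    - [[197,-201,5],7]
    - [[197,-201,5],7]
    - [[197,-201,5],7]
    - [[197,-201,5],7]
    - [[197,-201,5],7]
    - [[197,-201,5],7]
    - [[197,-201,5],7]
    - [[197,-201,5],7]

```text
time: 26.25
tool_pos: [599.3, -95.2, 247.8]
tcp_rot: [180.0, -0.0, -0.1]
ft_force: [0.1, -0.8, 0.5]
finger_gap: 25.8
grip_force: 0.0
```

Run:
```python
from m import *
c=get_calibration('wrist');i=snapshot('wrist');cv2.imwrite('pics/w7.png',i);np.save('w7.npy',c,allow_pickle=True);print(now(),r.sense()['joint_pos'])
```

```text
[np.float64(599.4226138394744), np.float64(-95.09120700524012), np.float64(247.92333039202103), np.float64(-0.08822839096039485)] [-1.38510200e+01  8.39260908e+00  8.36748096e+01 -4.12356779e-03
  8.79216856e+01  7.62373581e+01]
```

View pics/w7.png

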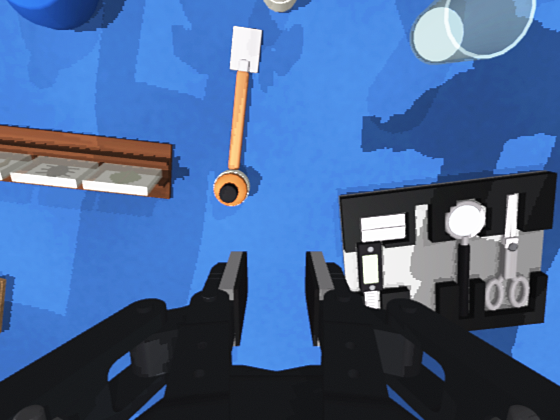

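w7 shows the three seated instruments and the lifter (blade (246,48), handle down to (234,168)), with the dropper at its handle end.

Run:
```python
from m import *
np.set_printoptions(precision=1,suppress=True)
c=np.load('w7.npy',allow_pickle=True).item();i=cv2.imread('pics/w7.png')
m=mask(i);n,l,st,ce=cv2.connectedComponentsWithStats(m);k=l[48,246];ys,xs=np.nonzero(l==k);print(st[k])
sel=(ys<158);
for z in(3,6):
    P=pt(c,np.c_[xs,ys][sel],z)
    mid=[];
    for x in np.arange(625,745,5):
        q=P[abs(P[:,0]-x)<2,1]
        if len(q): mid.append((x,(q.min()+q.max())/2,np.ptp(q)))
    mid=np.array(mid);s,b=np.polyfit(mid[:,0],mid[:,1],1);yaw=np.degrees(np.arctan(s))
    xm=np.percentile(P[:,0],99.8);u=np.array([np.cos(np.radians(yaw)),np.sin(np.radians(yaw))])
    end=((P@u).max()); mc=np.array([670,s*670+b]);o=mc+u*(end-70-mc@u);print(z,yaw,end,o)
print(mid[::3])
ct=get_calibration('top');it=cv2.imread('pics/t2raw.png')
for y in range(158,205,1):
    pass
P=None
m=mask(it);n,l,st,ce=cv2.connectedComponentsWithStats(m);uv=proj(ct,[[735,-63,3]])[0];k=l[int(uv[1])+1,int(uv[0])];print(k,st[k]);ys,xs=np.nonzero(l==k);P=pt(ct,np.c_[xs,ys],3);P=P[P[:,0]>625];print((P@u).max())
```

```text
[ 213   26   49  180 3543]
3 -7.9643255890708815 751.1861975015702 [679.7 -57.9]
6 -7.887641077888199 750.6133701571323 [679.1 -58.1]
[[625.  -50.9  11.8]
 [640.  -53.   12.8]
 [655.  -54.5  12.6]
 [670.  -57.   12.5]
 [685.  -58.5  12.4]
 [700.  -61.   12.2]
 [715.  -63.4  28. ]
 [730.  -65.2  28.7]]
8 [350 154  19  76 701]
748.5107873995004
```

Run:
```python
from m import *
plan(now(),[(678.5,-58,60,-8),(678.5,-58,15,-8),(678.5,-58,140,-8),(540,-200,140,80),(500.3,-260.4,110,172),(500.3,-260.4,110,187.05)])
```

```text
[79.0, -37.2, 187.9] 8.0 n= 8
[0.0, -0.0, 45.0] 0.0 n= 4
[0.0, -0.0, -125.0] 0.0 n= 6
[-117.1, 160.1, 0.0] -88.0 n= 14
[-66.4, -28.5, 30.0] -92.0 n= 15
[0.0, 0.0, 0.0] -15.0 n= 4
```

Emit:
step_arm:
  rows:
    - [[79,-37,100],8]
    - [[79,-37,188],8]
    - [[79,-37,188],8]
    - [[79,-37,188],8]
    - [[79,-37,188],8]
    - [[79,-37,188],8]
    - [[79,-37,188],8]
    - [[79,-37,188],8]
  fingers: 0.36

```text
time: 27.1
tool_pos: [680.9, -58.2, 64.1]
tcp_rot: [180.0, -0.3, -8.0]
ft_force: [-0.1, 0.2, 0.4]
finger_gap: 30.8
grip_force: 0.0
```

Emit:
step_arm:
  rows:
    - [[0,0,25],0]
    - [[0,0,45],0]
    - [[0,0,45],0]
    - [[0,0,45],0]

```text
time: 27.5
tool_pos: [679.5, -57.6, 16.9]
tcp_rot: [180.0, -0.1, -8.0]
ft_force: [0.8, 0.6, 0.0]
finger_gap: 31.0
grip_force: 0.0
```

Emit:
step_arm:
  rows:
    - [[0,0,0],0]
    - [[0,0,0],0]
    - [[0,0,0],0]
    - [[0,0,0],0]
    - [[0,0,0],0]
    - [[0,0,0],0]
    - [[0,0,0],0]
  fingers: 0

```text
time: 28.2
tool_pos: [680.6, -57.6, 17.7]
tcp_rot: [180.0, -0.2, -8.0]
ft_force: [-1.7, -0.4, 7.6]
finger_gap: 10.7
grip_force: 39.5
```

Emit:
step_arm:
  rows:
    - [[0,0,-20],0]
    - [[0,0,-60],0]
    - [[0,0,-100],0]
    - [[0,0,-125],0]
    - [[0,0,-125],0]

```text
time: 28.7
tool_pos: [682.5, -57.8, 147.5]
tcp_rot: [180.0, -0.6, -8.0]
ft_force: [0.5, 0.7, 0.2]
finger_gap: 10.2
grip_force: 39.2
```

Emit:
step_arm:
  rows:
    - [[-117,160,0],-90]
    - [[-117,160,0],-90]
    - [[-117,160,0],-90]
    - [[-117,160,0],-90]
    - [[-117,160,0],-90]
    - [[-117,160,0],-90]
    - [[-117,160,0],-90]
    - [[-117,160,0],-90]
    - [[-117,160,0],-90]
    - [[-117,160,0],-90]
    - [[-117,160,0],-90]
    - [[-117,160,0],-90]

```text
time: 29.9
tool_pos: [540.4, -199.3, 139.5]
tcp_rot: [-180.0, -0.0, 82.1]
ft_force: [0.6, -0.9, -0.2]
finger_gap: 10.4
grip_force: 39.2
```

Run:
```python
from m import *
s=r.sense();print(now(),s['joint_pos'],s['finger_gap']);plan(now(),[(500.3,-260.4,110,176),(500.3,-260.4,110,187.05),(500.3,-260.4,48,187.05)])
```

```text
[np.float64(540.3841263981868), np.float64(-199.2754729149467), np.float64(139.54674121058153), np.float64(82.0564264867408)] [-2.53413368e+01  7.86684492e+00  9.57746677e+01 -1.69491900e-03
  7.63751455e+01 -1.73973643e+01] 10.413237839194634
[-66.1, -31.3, 29.5] -94.0 n= 15
[-0.0, 0.0, 0.0] -11.0 n= 4
[-0.1, 0.0, 62.0] 0.0 n= 4
```

Emit:
step_arm:
  rows:
    - [[-66,-32,30],-105]
    - [[-66,-32,30],-105]
    - [[-66,-32,30],-105]
    - [[-66,-32,30],-105]
    - [[-66,-32,30],-105]
    - [[-66,-32,30],-105]
    - [[-66,-32,30],-105]
    - [[-66,-32,30],-105]
    - [[-66,-32,30],-105]
    - [[-66,-32,30],-105]
    - [[-66,-32,30],-105]
    - [[-66,-32,30],-105]

```text
time: 31.1
tool_pos: [499.6, -260.2, 109.6]
tcp_rot: [180.0, -0.0, -175.1]
ft_force: [0.5, 0.1, 0.1]
finger_gap: 10.3
grip_force: 39.2
```

Run:
```python
from m import *
s=r.sense();print(now(),s['joint_pos'],s['finger_gap']);plan(now(),[(499.2,-260.4,48,187.05)])
```

```text
[np.float64(499.5826015576541), np.float64(-260.16446557617763), np.float64(109.64074130944523), np.float64(-175.10246694971394)] [-3.27234136e+01  7.73293813e+00  9.92329718e+01 -1.23784681e-03
  7.30454491e+01 -1.27620585e+02] 10.31858772474335
[0.4, -0.2, 61.6] -2.0 n= 4
```

Emit:
step_arm:
  rows:
    - [[0.3,0,30],-2]
    - [[0.3,0,62],-2]
    - [[0.3,0,62],-2]
    - [[0.3,0,62],-2]
    - [[0.3,0,62],-2]

```text
time: 31.6
tool_pos: [500.5, -261.0, 49.7]
tcp_rot: [-179.9, 0.1, -173.3]
ft_force: [0.1, -0.4, 0.0]
finger_gap: 10.2
grip_force: 39.2
```

Run:
```python
from m import *
s=r.sense();print(now(),s['joint_pos']);plan(now(),[(499.2,-260.4,24,187.05)])
cv2.imwrite('pics/p6.png',snapshot('wrist'));cv2.imwrite('pics/p6t.png',snapshot('top'))
```

```text
[np.float64(500.50067823242017), np.float64(-260.9549925959834), np.float64(49.684917614074365), np.float64(-173.3394284168136)] [-3.27419981e+01  1.20990984e+01  1.01206348e+02  1.10423119e-03
  6.65525645e+01 -1.29402922e+02]
[1.2, 0.7, 25.7] -0.5 n= 3
```

Emit:
step_arm:
  rows:
    - [[1.2,0.7,8],0]
    - [[1.2,0.7,14],0]
    - [[1.2,0.7,19],0]
    - [[1.2,0.7,23],0]
    - [[1.2,0.7,26],0]
    - [[1.2,0.7,26],0]
    - [[1.2,0.7,26],0]

```text
time: 32.4
tool_pos: [498.3, -259.9, 23.6]
tcp_rot: [-180.0, -0.0, -173.3]
ft_force: [-9.5, 4.9, 20.9]
finger_gap: 10.7
grip_force: 41.5
```

Run:
```python
from m import *
s=r.sense();print(now(),s['ft_force'],s['wrist_torque']);i=snapshot('wrist');cv2.imwrite('pics/p7.png',i)
g=i.max(2)
for v in range(60,221,20):print(v,''.join('.:-=+*#%@'[min(8,int(x)//29)] for x in g[v,150:410:3]))
```

```text
[np.float64(498.2972620049063), np.float64(-259.9413036685157), np.float64(23.634698365841725), np.float64(-173.27720528407386)] [-9.5115449   4.88113501 20.91426469] [0.86375944 1.58122262 0.01776169]
60 :::::::::::::::::::::::::::::::::::::::::::::::::-::-----::::::-:----------------------
80 :.:.:::::::::::::::::::::::::::::::::::::::::::::::::::::::::::::-----::--:-::---::::--
100 ...........:.....::.:::::::::::::::::::::::::::::::::::::::::::::::::::::::::::--:-==-@
120 ...................::::::.:%%%+@@@@@@@@@@@@@@@@@@@@#**.::::::::::::::::::::::::::::+-@@
140 .................:::::::::.@%%+%@@@@@@@@@@@@@@@@@@@@*+.:::::::::::::::::::::::::::=-+@@
160 ............::::::::::::::.*%%%#@@@@@@@@@@@@@@@@@@@**+.:::::::::::::::::::::::::::--@@@
180 ..........::::::::::::::::.=#%+*@@@@@@@@@@@@@@@@@@%**=.::::::::::::::::::::::::::=-@@@@
200 ......:..:::::::::::::::::..%%%=@@@@@%+%@@@@@@%@@@@**-.::::::::::::::::::::::::::-+@@**
220 ...:::::.*%%%%%%%%%%%%%%%@%%%%%%%%%#+=%@@@@@@@@%%%%%%%%%%%####%%%%%####%%****=:::-@@@@@
```

Run:
```python
import cv2
i=cv2.imread('pics/p7.png')[90:330,190:370];cv2.imwrite('pics/p7c.png',cv2.resize(i,None,fx=2.5,fy=2.5))
```

```text
(no output)
```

View pics/p7c.png

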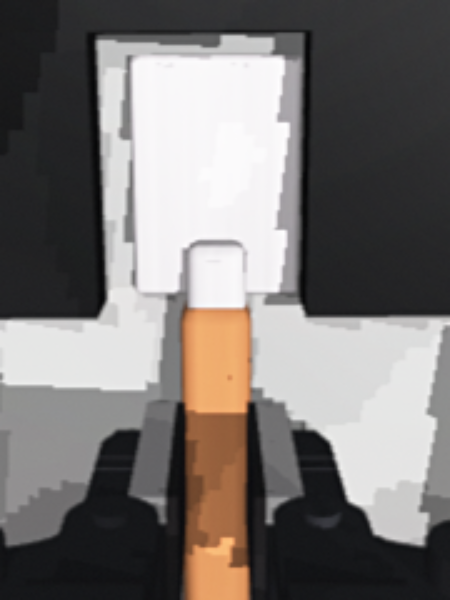

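The blade lies in its cut-out with clearance all round. The 21 N is floor contact, so I ease up, centre and release.

Emit:
step_arm:
  rows:
    - [[-0.5,-0.8,-1],0]
    - [[-0.5,-0.8,-1],0]
    - [[-0.5,-0.8,-1],0]

```text
time: 32.75
tool_pos: [499.1, -260.7, 23.7]
tcp_rot: [-180.0, 0.0, -173.3]
ft_force: [-3.8, 2.0, 10.1]
finger_gap: 10.4
grip_force: 40.4
```

Emit:
step_arm:
  rows:
    - [[0,0,0],0]
    - [[0,0,0],0]
    - [[0,0,0],0]
    - [[0,0,0],0]
  fingers: 0.3

```text
time: 33.15
tool_pos: [498.6, -260.4, 22.5]
tcp_rot: [180.0, -0.0, -173.3]
ft_force: [-0.9, 0.7, -1.0]
finger_gap: 25.7
grip_force: 0.0
```

Emit:
step_arm:
  rows:
    - [[0,0,-10],0]
    - [[0,0,-50],0]
    - [[0,0,-100],0]
    - [[0,0,-140],0]
    - [[0,0,-190],0]
    - [[0,0,-200],0]
    - [[0,0,-200],0]

```text
time: 33.85
tool_pos: [500.3, -261.5, 226.9]
tcp_rot: [-179.7, 0.3, -173.3]
ft_force: [0.1, 0.5, -0.2]
finger_gap: 25.8
grip_force: 0.0
```

Run:
```python
from m import *
s=r.sense();print(now(),s['joint_pos'])
plan(now(),[(530,20,240,100),(530,150,240,6)])
```

```text
[np.float64(500.3476113454205), np.float64(-261.4851184691246), np.float64(226.94281838461572), np.float64(-173.28019461854075)] [-3.27955711e+01  2.04912471e+00  9.25976130e+01  5.35171224e-04
  8.49581622e+01 -1.29514753e+02]
[-62.4, 276.1, -13.1] 86.5 n= 14
[127.9, 23.1, 0.0] 94.0 n= 15
```

Emit:
step_arm:
  rows:
    - [[-62,276,-20],86]
    - [[-62,276,-20],86]
    - [[-62,276,-20],86]
    - [[-62,276,-20],86]
    - [[-62,276,-20],86]
    - [[-62,276,-20],86]
    - [[-62,276,-20],86]
    - [[-62,276,-20],86]
    - [[-62,276,-20],86]
    - [[-62,276,-20],86]
    - [[-62,276,-20],86]
    - [[-62,276,-20],86]
  fingers: 0.4

```text
time: 35.05
tool_pos: [526.9, 21.0, 240.6]
tcp_rot: [-179.8, -0.0, 100.7]
ft_force: [-1.1, 0.0, -0.2]
finger_gap: 34.1
grip_force: 0.0
```

Run:
```python
from m import *
plan(now(),[(610,110,255,84.5)])
```

```text
[72.1, 98.1, -14.4] 16.0 n= 6
```

Emit:
step_arm:
  rows:
    - [[72,98,-14],16]
    - [[72,98,-14],16]
    - [[72,98,-14],16]
    - [[72,98,-14],16]
    - [[72,98,-14],16]
    - [[72,98,-14],16]
    - [[72,98,-14],16]

```text
time: 35.75
tool_pos: [610.3, 109.0, 256.4]
tcp_rot: [-180.0, 0.0, 84.7]
ft_force: [0.5, 0.4, 0.9]
finger_gap: 34.2
grip_force: 0.0
```

Run:
```python
from m import *
np.set_printoptions(precision=1,suppress=True)
c=get_calibration('wrist');i=snapshot('wrist');cv2.imwrite('pics/w8.png',i);np.save('w8.npy',c,allow_pickle=True);print(now())
side=snapshot('side');cv2.imwrite('pics/s8.png',side)
for nm,im,cc in(('w8',i,c),('top',cv2.imread('pics/t1raw.png'),get_calibration('top')),('side',cv2.resize(cv2.imread('pics/side0.png'),(560,420),interpolation=cv2.INTER_AREA),get_calibration('side'))):
    cor=proj(cc,[(x,y,z) for x,y in((665,293),(630,15),(570,20),(600,300)) for z in(0,60)])
    x0,y0=np.maximum(cor.min(0).astype(int),0);x1,y1=cor.max(0).astype(int)
    mn=im.min(2)[y0:y1,x0:x1];w=(mn>135).astype(np.uint8)
    n,l,st,ce=cv2.connectedComponentsWithStats(w)
    print(nm,x0,x1,y0,y1)
    for k in range(1,n):
        if st[k,4]>40:
            P=np.argwhere(l==k)[:,::-1].astype(np.float32)
            print(st[k][4],(cv2.boxPoints(cv2.minAreaRect(P))+[x0,y0]).round().tolist())
```

```text
[np.float64(610.4377052142116), np.float64(108.97539122829868), np.float64(256.7104216154228), np.float64(84.68754548207188)]
w8 240 320 0 274
628 [[267.0, 54.0], [268.0, -0.0], [280.0, 0.0], [279.0, 54.0]]
766 [[267.0, 129.0], [268.0, 60.0], [279.0, 60.0], [278.0, 129.0]]
1298 [[265.0, 265.0], [267.0, 138.0], [282.0, 138.0], [280.0, 265.0]]
top 200 332 188 231
124 [[206.0, 209.0], [206.0, 204.0], [233.0, 206.0], [233.0, 211.0]]
125 [[236.0, 211.0], [236.0, 207.0], [263.0, 209.0], [263.0, 213.0]]
123 [[268.0, 214.0], [268.0, 209.0], [295.0, 212.0], [295.0, 216.0]]
126 [[299.0, 216.0], [299.0, 212.0], [326.0, 214.0], [326.0, 218.0]]
side 185 308 177 269
262 [[251.0, 212.0], [297.0, 187.0], [299.0, 192.0], [253.0, 217.0]]
310 [[197.0, 241.0], [249.0, 213.0], [252.0, 218.0], [200.0, 246.0]]
146 [[297.0, 223.0], [307.0, 223.0], [307.0, 239.0], [297.0, 239.0]]
244 [[278.0, 252.0], [297.0, 241.0], [303.0, 251.0], [285.0, 263.0]]
70 [[291.0, 264.0], [296.0, 260.0], [304.0, 268.0], [299.0, 273.0]]
```

Run:
```python
from m import *
np.set_printoptions(precision=1,suppress=True)
ct=get_calibration('top');cw=np.load('w8.npy',allow_pickle=True).item()
def tri(L):
    A=np.zeros((3,3));b=np.zeros(3)
    for c,uv in L:
        d=ray(c,uv)[0];d/=np.linalg.norm(d);M=np.eye(3)-np.outer(d,d);A+=M;b+=M@c['eye']
    p=np.linalg.solve(A,b);return p,[np.linalg.norm(np.cross(p-c['eye'],(lambda d:d/np.linalg.norm(d))(ray(c,uv)[0]))) for c,uv in L]
print(tri([(ct,(234.8,208.5)),(cw,(273.3,57))]),tri([(ct,(265.8,211)),(cw,(273,133.5))]))
tops=[(219.8,207.5),(249.8,210),(281.8,212.8),(312.8,215)]
for z in(45,52,60):print(z,pt(ct,tops,z))
print(pt(cw,[(273.3,57),(273,94.5),(273,133.5)],52))
g=cv2.imread('pics/w8.png')
for v in range(0,270,12):print(v,''.join('.:-=+*#%@'[min(8,int(x)//29)] for x in g[v,220:330].min(1)))
```

```text
(array([620. , 225.9,  46.8]), [np.float64(0.6336107501711887), np.float64(0.6336107501712304)]) (array([612.8, 158.4,  47.3]), [np.float64(0.679116031358326), np.float64(0.6791160313582502)])
45 [[623.7 259.5]
 [616.2 194. ]
 [607.9 124.3]
 [601.   56.9]]
52 [[622.4 258.6]
 [615.  193.6]
 [606.7 124.4]
 [599.9  57.4]]
60 [[621.  257.7]
 [613.6 193.1]
 [605.4 124.4]
 [598.6  57.9]]
[[619.8 224.6]
 [616.5 192.9]
 [613.2 158.1]]
0 ------------------------------------::::::::::::-%@@@@@@@@@@*++=======-:::::---:.::::---::-----:-:------------
12 ------------------------------------::::::::::::=@@@@@@@@@@%==========-::::::-:::::::---:::----:::------------
24 ------------------------------------::::::::::::+@@@@@@@@@@#==========-::::---::::::----------:---------------
36 ------------------------------------::::::::::::+@@@@@@@@@@*==========:::::---:.:::--------:::-:--------------
48 ------------------------------------::::::::::::#@@@@@@@@@@*++=======-:::::--:::::::---:--::::-:--------------
60 ------------------------------------:::::::::::-%@@@@@@@@@#==-======--::::---:.::::::::::::::-:--
[... 1265 characters left out ...]
----------
204 ----------------------------------=:::::::::::::::-++*****++=====-::::--:.::::-------:-=----------------------
216 ----------------------------------=::::::::::-@@@@@@@@@@+========::::---:.:::--------:------------------------
228 ----------------------------------=::::::::::-@@@@@@@@@#========-::::--::.::--------::-:----------------------
240 ----------------------------------=::::::::::=@@@@@@@@@*========-::::--:::::------:::-------------------------
252 =+++++++++++-::.:----------------------------+@@@@@@@@@+======::::::--:::-======----------------::::-=++++++++
264 ++++++++-........:---------------------------=#%%@@@@@%=-::::::---------------:::::::----------:.......:=**+++
```

Run:
```python
from m import *
np.set_printoptions(precision=0,suppress=True,linewidth=220)
t=np.radians(-16.45);R=np.array([[np.cos(t),-np.sin(t)],[np.sin(t),np.cos(t)]]);o=np.array([464.4,326.2])
ys=np.arange(-100,101,2.)
for nm,c,i in(('w2',np.load('w2.npy',allow_pickle=True).item(),cv2.imread('pics/w2.png')),('top',get_calibration('top'),cv2.imread('pics/t1raw.png'))):
    acc=[]
    for xr in(-34,-26,-20,-12,12,20,30):
        w=(R@np.c_[np.full(len(ys),xr),ys].T).T+o
        uv=proj(c,np.c_[w,np.full(len(ys),24)]).astype(np.float32)
        s=cv2.remap(i[:,:,2],uv[None,:,0],uv[None,:,1],cv2.INTER_LINEAR)[0]
        if xr in(-34,-26,20,30):acc.append(s)
        print(nm,xr,''.join('.:-=+*#%@'[min(8,int(v)//29)] for v in s))
print('    '+''.join('|' if any(abs(y-k)<1.1 for k in(-72,-36,0,36,72)) else ' ' for y in ys))
```

```text
w2 -34 ---:-%@@@@@::::::+@@@@@@@@@@%-:-:::*@@@%@@@@@@#:::-==*@@@@@@@@@@#:::::-+@@@@@@@@@@#:::::-+@@@@@=:----
w2 -26 -::-=%@@@@@@@%#*=*@@@@@@@@@@@@%#%=-*@@@@@@@@@%*======*@@@@@@@@@@@%#*===*@@@@@@@@@@@**===-*@@@@@=:-:--
w2 -20 :::==@@@@@@@###*=*@@@@@@@@@@@%###=-*@@@@@@@###*======*@@@@@@@@@@@*#*==-*@@@@@@@@@@@**===-*@@@@@=:----
w2 -12 :::-=@@@@@@@%##*-*@@@@@@@@@@@%*#*=-*@@@@@@@###*======*@@@@@@@@@@@**+==-*@@@@@@@@@@%**===-*@@@@@=:----
w2 12 :::-=@@@@@@@@***=*@@@@@@@@@@@%***=-*@@@@@@@###*======*@@@@@@@@@@@*#*=--*@@@@@@@@@@@#*====*@@@@@=-----
w2 20 :::==%@@@@@@%***-*@@@@@@@@@@@@***=-*@@@@@@@###*======*@@@@@@@@@@%***=--*@@@@@@@@@@@**====*@@@@@=:----
w2 30 ...--%@@@@@@%##*-*@@@@@@@@@@@@###=-*@@@@@@####*=++===+@@@@@@@@@@@##*---*@@@@@@@@@@@##===-*@@@@@=-----
top -34 ::::-+@@@@@@@@@%#+%@@@@@@@@@@@@@@%#*%@@@@@@@@@@@@%%%#*%@@@@@@@@@@@@@%#+=%@@@@@@@@@@@@@%#++%@@@@#:::::
top -26 ....:+@@@@@@@%##*+%@@@@@@@@@@@@%##*+%@@@@@@@%%*+==+%%%@@@@@@@@@@@@@%**+=%@@@@@@@@@@@#***++%@@@@#:::::
top -20 ....:*@@@@@@@%##**%@@@@@@@@@@@@##***%@@@@@@%###+==+#%%@@@@@@@@@@@@%#**+=%@@@@@@@@@@%#***+=%@@@@#:::::
top -12 ....-*@@@@@@@@%#**%@@@@@@@@@@@@##***%@@@@@@%##*+==+#%%@@@@@@@@@@@@@#**+=%@@@@@@@@@@@#***=+%@@@@#:::.:
top 12 ....:*@@@@@@@%#***%@@@@@@@@@@@%#**++%@@@@@@####+==+#%%@@@@@@@@@@@@%#**++%@@@@@@@@@@@#***=*%@@@@#-::::
top 20 ....-*@@@@@@@@##**%@@@@@@@@@@@@###*+%@@@@@%###*+==+%%%@@@@@@@@@@@@@%##++#@@@@@@@@@@@%##*+*%@@@@#-::::
top 30 :...:*@@@@@@@%#**+%@@@@@@@@@@@@%#**+%@@@@@@%###*#*++++#@@@@@@@@@@@@%#*+*%@@@@@@@@@@@%##*++%@@@@*-::::
                  |                 |                 |                 |                 |
```

The rack slots measured at ±36, 0 and ±72 match the drawing, and the kept slab is in the middle slot. The slab tops are at about z = 47. Picking slab D (600.6, 57) first.

Run:
```python
from m import *
plan(now(),[(602.2,57.1,80,83.6),(602.2,57.1,41,83.6),(602.2,57.1,130,83.6)])
```

```text
[-52.5, -3.5, 176.9] 1.0 n= 7
[-0.0, 0.0, 39.0] 0.0 n= 4
[-0.0, 0.0, -89.0] 0.0 n= 5
```

Emit:
step_arm:
  rows:
    - [[-52.5,-3.5,100],1]
    - [[-52.5,-3.5,177],1]
    - [[-52.5,-3.5,177],1]
    - [[-52.5,-3.5,177],1]
    - [[-52.5,-3.5,177],1]
    - [[-52.5,-3.5,177],1]
    - [[-52.5,-3.5,177],1]

```text
time: 36.55
tool_pos: [604.9, 58.2, 83.3]
tcp_rot: [179.7, -0.0, 83.7]
ft_force: [0.5, -0.6, 0.4]
finger_gap: 34.3
grip_force: 0.0
```

Emit:
step_arm:
  rows:
    - [[0,0,15],0]
    - [[0,0,28],0]
    - [[0,0,39],0]
    - [[0,0,39],0]
    - [[0,0,39],0]

```text
time: 37.05
tool_pos: [602.0, 58.0, 40.0]
tcp_rot: [-179.9, 0.0, 83.7]
ft_force: [-0.9, 0.4, -0.1]
finger_gap: 34.0
grip_force: 0.0
```

Emit:
step_arm:
  rows:
    - [[0,0,0],0]
    - [[0,0,0],0]
    - [[0,0,0],0]
    - [[0,0,0],0]
    - [[0,0,0],0]
    - [[0,0,0],0]
    - [[0,0,0],0]
  fingers: 0
  squeeze: 25

```text
time: 37.75
tool_pos: [607.1, 57.5, 43.5]
tcp_rot: [179.4, -0.0, 83.7]
ft_force: [12.6, -1.6, -3.1]
finger_gap: 9.1
grip_force: 24.2
```

Run:
```python
from m import *
s=r.sense();print(now(),s['ft_force'],s['wrist_torque'],s['finger_gap'],s['grip_force'])
i=snapshot('wrist');cv2.imwrite('pics/s1.png',i)
for v in range(150,300,10):print(v,''.join('.:-=+*#%@'[min(8,int(x)//29)] for x in i[v,180:370:2].min(1)))
```

```text
[np.float64(607.0801839858311), np.float64(57.491213385309315), np.float64(43.45386216428807), np.float64(83.6984730763369)] [12.61103019 -1.58754522 -3.13853479] [-2.19459993e-01 -2.38296971e+00  3.83483905e-04] 9.125477047385356 24.176691688480787
150 ::::::::::::::::::::-::::::::::@@@@@@@@@@@@@+==+========-:::::::::..::::::::::::::-------------
160 -:::::--::::::::::::-::::::::::%@@@@@@@@@@@@#==+========-:::::::::.::::::::::::::::------------
170 ::::::::::::::::::::-:::::::::.%@@@@@@@@@@@@#+++========::::::::::.::::::::::::::--------------
180 :::::::::::::::::::::::::::::::#@@@@@@@@@@@@#+++========::::::::::.::::::::::::::--------------
190 :::::::::::::::::::::::::::::::+@@@@@@@@@@@@*========-.::::::::::::::::::::::::::--------------
200 :::::::::::::::::::::-:::::::::-@@@@@@@@@@@@*+***++++++:::::::::::.::::::::::::::--------------
210 :::::::::::::::::::::-::::::::::::::::--===++**++++++++..:::::::::::::::::::::::---------------
220 :::::::::::::::::::::-::::::::::::::::::::-+#**+++++++=...:::::::..:::::::::::::---------------
230 :::::::::::::::::::::::::::::::::::::::::#@@@@@@@@@@@@#.....:::::.:::::::::::::::--------------
240 ----:::::::::::::::::::::::::::::::::::::*@@@@@@@@@@@@*......::::.::::::::::::::---------------
250 ----::::::::::::::::::-::::::::::::::::::+@@@@@@@@@@@@*.:::::::::::::::::::::::----------------
260 ------------------::::-:::::::::::=++++++=@@@@@@@@@@@@*.=++++*=...:::::::::::::----------------
270 -------------------:::-:::.......-++++++:=@@@@@@@@@@@@=.-++++++-.......:::::::::---------------
280 -----------------------::.....:.-+++++++..@@@@@@@@@@@@=..+++++++-.......:::--:-----------------
290 -----------------------:.:.:......:-#@@+::@@@@@@@@@@@@-::*@@@+:..:..:...:.:::::::-:::::::::::::
```

The gap of 9.1 mm means the slab has aligned with the pads. Lifting gently, then tightening.

Emit:
step_arm:
  rows:
    - [[0,3,-10],0]
    - [[0,3,-22],0]
    - [[0,3,-35],0]
    - [[0,3,-35],0]

```text
time: 38.2
tool_pos: [607.2, 57.7, 78.8]
tcp_rot: [179.8, -0.0, 83.7]
ft_force: [0.2, 0.8, 1.0]
finger_gap: 8.4
grip_force: 24.4
```

Emit:
step_arm:
  rows:
    - [[0,0,-30],0]
    - [[0,0,-60],0]
    - [[0,0,-60],0]
    - [[0,0,-60],0]
  squeeze: 45

```text
time: 38.6
tool_pos: [606.0, 57.7, 136.6]
tcp_rot: [179.9, -0.0, 83.7]
ft_force: [0.3, -0.4, -1.0]
finger_gap: 7.7
grip_force: 49.8
```

Run:
```python
from m import *
s=r.sense();print(now(),s['ft_force'],s['finger_gap'],s['grip_force'])
i=snapshot('wrist');cv2.imwrite('pics/s2.png',i);cv2.imwrite('pics/s2s.png',snapshot('side'))
for v in range(210,300,10):print(v,''.join('.:-=+*#%@'[min(8,int(x)//29)] for x in i[v,180:370:2].min(1)))
plan(now(),[(444,257.2,130,163.55),(444,257.2,75,163.55)])
```

```text
[np.float64(606.004797290226), np.float64(57.65684972156548), np.float64(136.59518404239574), np.float64(83.72532105787434)] [ 0.34013604 -0.35315739 -0.95696765] 7.737014632204776 49.82161223888397
210 -------------------------------=:::::::::::+#*++++++++:::::::::::::::--------------------------
220 --------------------------------::::::::::=*#+++++++++=::::::::---:::--------------------------
230 --------------------------------:::::::::-@@@@@@@@@@@@@::::...:::::::--------------------------
240 --------------------------------::::::::::@@@@@@@@@@@@@::::...:::::::--------------------------
250 ------------------------------------------@@@@@@@@@@@@@:-:::::::::::::-------------------------
260 -----------------------------------++++++-@@@@@@@@@@@@%:-+++++:::::::::------------------------
270 --------------------------:.......+++++++.%@@@@@@@@@@@%.++++++=.......:::::::------------------
280 -------------------------........=++++++-.-@@@@@@@@@@@-.=++++++=........:::::::::---:::::::----
290 -----------------------:..........:-+*+*:::@@@@@@@@@@@:::%%%#-.......:.:.::::::::::::::::::::::
[180.8, -181.5, 4.4] -80.0 n= 13
[-0.0, 0.0, 55.0] 0.0 n= 4
```

Emit:
step_arm:
  rows:
    - [[181,-181.5,4],-80]
    - [[181,-181.5,4],-80]
    - [[181,-181.5,4],-80]
    - [[181,-181.5,4],-80]
    - [[181,-181.5,4],-80]
    - [[181,-181.5,4],-80]
    - [[181,-181.5,4],-80]
    - [[181,-181.5,4],-80]
    - [[181,-181.5,4],-80]
    - [[181,-181.5,4],-80]
    - [[181,-181.5,4],-80]
    - [[181,-181.5,4],-80]

```text
time: 39.9
tool_pos: [444.2, 257.0, 130.6]
tcp_rot: [-179.9, -0.1, 163.6]
ft_force: [0.2, -0.6, -0.3]
finger_gap: 7.9
grip_force: 49.9
```

Emit:
step_arm:
  rows:
    - [[0,0,30],0]
    - [[0,0,55],0]
    - [[0,0,55],0]
    - [[0,0,55],0]

```text
time: 40.3
tool_pos: [444.4, 257.1, 76.5]
tcp_rot: [-179.9, -0.1, 163.7]
ft_force: [0.3, 0.4, 0.6]
finger_gap: 8.3
grip_force: 49.9
```

Run:
```python
from m import *
s=r.sense();print(now(),s['ft_force'],s['finger_gap'],s['joint_pos'])
c=get_calibration('wrist')
i=snapshot('wrist');cv2.imwrite('pics/s3.png',i);cv2.imwrite('pics/s3s.png',snapshot('side'))
for v in range(130,300,10):print(v,''.join('.:-=+*#%@'[min(8,int(x)//29)] for x in i[v,180:370:2,2]))
plan(now(),[(444,257.2,75,163.55)])
t=np.radians(-16.45);R=np.array([[np.cos(t),-np.sin(t)],[np.sin(t),np.cos(t)]]);o=np.array([464.4,326.2])
print(proj(c,[[*(R@[x,y]+o),24] for x in(-38,-20) for y in(-90,-78.75,-65.25,-42.75)]).round())
n=now();u=np.array([np.cos(np.radians(n[3])),np.sin(np.radians(n[3]))])
for k in(26,30,34):print(k,proj(c,[[*(np.array(n[:2])+u*k),n[2]+6]]))
```

```text
[np.float64(444.4354299228451), np.float64(257.0865555801965), np.float64(76.51885827859383), np.float64(163.67056077205316)] [0.3141663  0.42688069 0.5702557 ] 8.312979778849092 [ 2.43249420e+01  2.68501310e+00  1.08389984e+02 -7.66929072e-04
  6.90296437e+01 -4.93453909e+01]
130 ::::::::::::::::::::::::::::::::::---------:::--:::::--:--:::::::-:-:--:::---------------------
140 ::::::::::::::::::::::::::::::::::::::::::::-:::--:-::-:-:-:::::::::::-:-::---------------:::-:
150 ::::::::::::::::::::::::::::::::::::::::::::--:-:-:::::-:::-:::::-:::::::::-----------:-::-:---
160 ::::::::::::::::::::::::::::::::::::::::::::::-::-::---:::-::::::-:-:-::-:-:-------:::::-:::--:
170 ::::::::::::::::::::::::::::::::+*+++++++%@@@@@%@@@@@@****************##%@@@@@@@@@@@@#*********
180 ::::::::::::::::::::::::::..:.:@@@@@@@@@@*@@@@@@**++++#@@@@@@@@@@@@@@@@@@@@@@@@#####*==*@@@@@@@
190 :::::::::::::::::::::::::.....:%@@@@@@@@@*@@@@@%*++++=#@@@@@@@@@@@@@@@@@@@@@@@######+==%@@@@@@@
200 :::::::::::::::::::::::::...:..#@@@@%%%@@*@%###******+#@@@@@@@@@@@@@@@@@@@@@@%######===@@@@@@@@
210 ::::::::::::::::::
[... 407 characters left out ...]
:::::.:****+++++=@@@@@@@@@@@@@%%%@@@@@@@@@@@@@@@%@@#+++++=--*@@@@@@@@@
260 ::::::.:::::.::::::.::::::::::.:***=-----:%@@@@@@@@@@@#-=====*@@@@@@@@@@@@@@******=-=#@@@@@@@@@
270 .:..::.:::..::.::.:...::::........======-.%@@@@@@@@@@%#.=======.......#@@@@%+****+=-=%@@@@@@@@@
280 :.:::..:::::..:::.:::.:.:........-======-.-@@@@@@@@@@@:.-=======.......:@@@#*****+--*@@@@@@@@@@
290 ::::.:...:::::...::.:::............-*%%%:::@@@%%@@@%%@:::#+==:.............:......--#@@@@@@@@@@
[1.7, -1.1, 3.3] 0.0 n= 3
[[242. 168.]
 [263. 168.]
 [288. 168.]
 [330. 168.]
 [242. 201.]
 [263. 201.]
 [288. 201.]
 [329. 201.]]
26 [[277.77513649 227.8415875 ]]
30 [[277.78236131 217.62975607]]
34 [[277.78970504 207.24985713]]
```

The slot edges in the image (262–288) match the prediction (263–288). The slab sits about 4 mm off along tool x, so I correct 3 mm and insert.

Emit:
step_arm:
  rows:
    - [[4.5,-1,10],0]
    - [[4.5,-1,18],0]
    - [[4.5,-1,24],0]
    - [[4.5,-1,28],0]
    - [[4.5,-1,28],0]

```text
time: 40.9
tool_pos: [439.8, 257.4, 47.9]
tcp_rot: [-179.9, -0.1, 163.7]
ft_force: [1.3, -0.1, -0.5]
finger_gap: 8.4
grip_force: 49.9
```

Emit:
step_arm:
  rows:
    - [[0,0,1.5],0]
    - [[0,0,1.5],0]

```text
time: 41.1
tool_pos: [440.5, 257.7, 47.4]
tcp_rot: [180.0, 0.0, 163.7]
ft_force: [-0.7, -0.7, -0.6]
finger_gap: 8.1
grip_force: 49.9
```

Run:
```python
from m import *
s=r.sense();print(now(),s['ft_force'],s['wrist_torque'],s['finger_gap'])
```

```text
[np.float64(440.5029519536103), np.float64(257.69450005630324), np.float64(47.352123887920825), np.float64(163.71724401251504)] [-0.74239038 -0.72687805 -0.63617489] [-0.03779872  0.04604073  0.02317627] 8.065077012980117
```

Emit:
step_arm:
  rows:
    - [[0,0,1.5],0]
    - [[0,0,1.5],0]

```text
time: 41.3
tool_pos: [440.4, 257.7, 45.8]
tcp_rot: [180.0, 0.0, 163.7]
ft_force: [-0.4, 0.4, -1.3]
finger_gap: 8.3
grip_force: 49.9
```

Emit:
step_arm:
  rows:
    - [[0,0,1],0]
    - [[0,0,1],0]

```text
time: 41.5
tool_pos: [440.3, 257.6, 44.7]
tcp_rot: [-180.0, -0.0, 163.7]
ft_force: [0.5, -0.6, -1.0]
finger_gap: 7.7
grip_force: 49.9
```

Emit:
step_arm:
  rows:
    - [[0,0,1],0]
    - [[0,0,1],0]

```text
time: 41.7
tool_pos: [440.3, 257.6, 43.6]
tcp_rot: [-180.0, -0.0, 163.7]
ft_force: [-0.5, 0.4, -0.3]
finger_gap: 8.4
grip_force: 49.9
```

Emit:
step_arm:
  rows:
    - [[0,0,1.5],0]
    - [[0,0,1.5],0]

```text
time: 41.9
tool_pos: [440.2, 257.6, 42.1]
tcp_rot: [-180.0, -0.0, 163.7]
ft_force: [0.3, 0.3, -1.0]
finger_gap: 8.0
grip_force: 49.9
```

Emit:
step_arm:
  rows:
    - [[0,0,1],0]
    - [[0,0,1],0]

```text
time: 42.1
tool_pos: [440.3, 257.6, 41.1]
tcp_rot: [-180.0, -0.0, 163.7]
ft_force: [-0.6, -0.4, -0.8]
finger_gap: 8.3
grip_force: 49.9
```

Run:
```python
from m import *
s=r.sense();print(now(),s['ft_force'],s['wrist_torque'],s['finger_gap'])
c=get_calibration('wrist')
i=snapshot('wrist');cv2.imwrite('pics/s4.png',i)
for v in range(170,300,8):print(v,''.join('.:-=+*#%@'[min(8,int(x)//29)] for x in i[v,180:370:2,2]))
n=now();u=np.array([np.cos(np.radians(n[3])),np.sin(np.radians(n[3]))])
for z in(51,53,55):print(z,proj(c,[[*(np.array(n[:2])+u*30),z]]))
```

```text
[np.float64(440.26589108855865), np.float64(257.59443507029175), np.float64(41.13569774937975), np.float64(163.71573947661375)] [-0.59191732 -0.39026246 -0.83342154] [-0.02979631 -0.01887267 -0.0303157 ] 8.261605401775729
170 :::::::::::::::::::::::::::::::::::::::::::::::------------------------------------------------
178 ::::::::::::::::::::::::::::::::::::::::::::::::::-----------::--------------------------------
186 ::::::::::::-::-:::::::::::::-++++++==++++++++++=+++++++++++=++++++++++++++++++++++++++++=+++++
194 :::::::::::::::::::::::::::.-+++++***+***@@@@@@@@%*++++=+++++++++++***###******%@@@@@@###@@%===
202 ::::::::::::::::::::::.:.:.=@@@@@@@@@@@@+++***********+=%@@@@@@@@@@@@@@@@@@@@@@@@@@@@%%%##%*===
210 ::::::::::::::::::::::::::.:@@@@@@@@@@%*-++***********++%@@@@@@@@@@@@@@@@@@@@@@@@@@@#######+===
218 ::::::::::::::::::::::.:::.:@@@@@%*+++++=++***********++%@@@@@@@@@@@@@@@@@@@@@@@@@@@@######====
226 -:::::::::::::::::::::.:::.:##**++++++++=+************++%@@@@@@@@@@@@@@@@@@@@@@@@@@#*######====
234 ::-:::--:---:::--::::.:..:..%**+++++++++=+@@@@@@@@@@@@@+%@@@@@@@@@@@@@@@@@
[... 220 characters left out ...]
*
258 :-:---::---::::::::::::::::.=***+++=-----:%@@@@@@@@@@@#-=====*@@@@@@@@@@@@@@@@@%@@@+++++++---=#
266 :::::::::::::::::::::::::::.......-===---.%@@@@@@@@@@@#.======-......*@@@@@@@@@@@@+++++++==--=%
274 :::::::::::::::::::::::::........:=======.%@@@@@@@@@@@%.=======:......:@@@@@@@@@@@@++++++==-=+@
282 ::::::::::::::::::::::::.........=======-.-@@@@@@@@@@@:.:--====-........@@@@@@@@@@+++++++==-=#@
290 :::::::::::::::::::::::............-*%%%:::@@@@@@@@@@@:.:%#+=:...........%@@@@@@%+******+=-==%@
298 .....::::::::::::::.......:::::::.....:=:.:@@@@@@@@@@@:.:+:......:::::::.....%@@@@******==-----
51 [[274.95317538 216.15850784]]
53 [[274.93974493 217.7375454 ]]
55 [[274.92589573 219.36581731]]
```

Emit:
step_arm:
  rows:
    - [[0,0,1],0]
    - [[0,0,1],0]

```text
time: 42.35
tool_pos: [440.3, 257.6, 40.2]
tcp_rot: [-180.0, -0.0, 163.7]
ft_force: [1.2, -0.3, -1.2]
finger_gap: 8.4
grip_force: 49.9
```

Emit:
step_arm:
  rows:
    - [[0,0,1],0]
    - [[0,0,1],0]

```text
time: 42.55
tool_pos: [440.3, 257.6, 39.1]
tcp_rot: [-180.0, -0.0, 163.7]
ft_force: [0.4, -0.1, -0.7]
finger_gap: 8.2
grip_force: 49.9
```

Emit:
step_arm:
  rows:
    - [[0,0,1],0]
    - [[0,0,1],0]

```text
time: 42.75
tool_pos: [440.3, 257.6, 38.2]
tcp_rot: [-180.0, -0.0, 163.7]
ft_force: [-0.2, 0.1, -1.4]
finger_gap: 8.3
grip_force: 49.9
```

No contact yet with the slab well inside the slot, so I release and let it drop the last few mm.

Emit:
step_arm:
  rows:
    - [[0,0,0],0]
    - [[0,0,0],0]
    - [[0,0,0],0]
    - [[0,0,0],0]
  fingers: 0.27

```text
time: 43.15
tool_pos: [440.4, 257.7, 38.4]
tcp_rot: [180.0, 0.0, 163.7]
ft_force: [0.7, 0.0, -0.1]
finger_gap: 22.9
grip_force: 0.0
```

Emit:
step_arm:
  rows:
    - [[0,0,-15],0]
    - [[0,0,-50],0]
    - [[0,0,-92],0]
    - [[0,0,-92],0]
    - [[0,0,-92],0]

```text
time: 43.65
tool_pos: [441.8, 258.3, 133.0]
tcp_rot: [179.8, 0.2, 163.7]
ft_force: [0.6, 0.1, 0.3]
finger_gap: 23.1
grip_force: 0.0
```

Run:
```python
from m import *
np.set_printoptions(precision=1,suppress=True)
s=r.sense();print(now(),s['finger_gap'])
c=get_calibration('wrist')
i=snapshot('wrist');cv2.imwrite('pics/s5.png',i);cv2.imwrite('pics/s5t.png',snapshot('top'));cv2.imwrite('pics/s5s.png',snapshot('side'))
for v in range(170,300,8):print(v,''.join('.:-=+*#%@'[min(8,int(x)//29)] for x in i[v,180:370:2].min(1)))
t=np.radians(-16.45);R=np.array([[np.cos(t),-np.sin(t)],[np.sin(t),np.cos(t)]]);o=np.array([464.4,326.2])
for z in(51,55,59): print(z,proj(c,[[*(R@[x,y]+o),z] for x in(-30,) for y in(-76.5,-67.5)]))
plan(now(),[(612,124.3,100,83.6),(612,124.3,48,83.6)])
```

```text
[np.float64(441.7609726232021), np.float64(258.32907665865605), np.float64(132.9709575791571), np.float64(163.72085987827285)] 23.118536179762703
170 ::::::::::::::::::::::::::::::.:.:+******+-*++++++--+******########**#*=====:=#####***#######+=
178 ::::::::::::::::::::::::::::::...:+*+------@@@@@@@*:+******#****###**##====-:=#####***####*+===
186 :::::::::::::::::::::::::::::.....=+-------@@@@@@@*:+******#*******+**+====-:+#####****+=======
194 :::::::::::::::::::::::::::::.....=*-------@@@@@@@*:+******#*******+++-====::*####*****========
202 ::::::::::::::::::::::::::::::....=+-------@@@@@@@+-+**************+*+----=:-*####****=========
210 :::::::::::::::::::::-:::::::::.:.=+-------@@@@@@@+-+*+************+++=----:-*####***+=========
218 :::::::::::::::::::::::::::::::::.=+=------@@@@@@@+-+*+***********++++=----:=*********+========
226 :::::::::::::::::::::::::::::::::.=*=------@@@@@@@+-+++***********++++----::=******+++=========
234 :::::.:::::-:::::::::::::..:::.::.=*-------@@@@@@@*-+*************+**+----::+******++=--=======
242 ::::::::.::-:::::..::::::::::::::.-*-------@@@@@@@
[... 208 characters left out ...]
***=..:======::.:-*******++=-----.:::
266 ..::::::::::::.:.:......:======-...:::::::::::::::::::::::::::...-======:.....:::::::::::::::::
274 ::::::::::::::::.......-======-....:::::::::::::::::::::::::::....-======-......:::::::::::::::
282 ::::::::::::::........-======-......-:::::-:::::::::-:::::::-......-======-.......:::::::::::::
290 ::::::::..:::..........-*%%%#::....::::::::::::-::::::::::::-:....::#*==-:..........:::::::::::
298 ::::::::......:::::::......#%:::...:::::::::::::::::::::::::::.....:+=.......:::::::.....::::::
51 [[267.  177.4]
 [281.5 177.4]]
55 [[266.8 178.6]
 [281.6 178.6]]
59 [[266.7 179.8]
 [281.7 179.9]]
[-202.8, -79.3, 29.4] 80.0 n= 13
[-0.0, -0.0, 52.0] 0.0 n= 4
```

The slab stands upright in slot −72 (266–281 px, predicted 267–281 for z = 51). Now slab C, gripped slightly higher and with the x target set where the slab comes upright.

Emit:
step_arm:
  rows:
    - [[-203,-79.5,20],80]
    - [[-203,-79.5,20],80]
    - [[-203,-79.5,20],80]
    - [[-203,-79.5,20],80]
    - [[-203,-79.5,20],80]
    - [[-203,-79.5,20],80]
    - [[-203,-79.5,20],80]
    - [[-203,-79.5,20],80]
    - [[-203,-79.5,20],80]
    - [[-203,-79.5,20],80]
    - [[-203,-79.5,20],80]
    - [[-203,-79.5,20],80]
  fingers: 0.4

```text
time: 45.0
tool_pos: [612.2, 124.3, 109.1]
tcp_rot: [-179.9, 0.0, 83.8]
ft_force: [-0.5, -0.8, -0.3]
finger_gap: 33.8
grip_force: 0.0
```

Run:
```python
from m import *
print(now());plan(now(),[(612,124.3,47,83.6)])
```

```text
[np.float64(612.167235917647), np.float64(124.34886692598657), np.float64(109.07159987404162), np.float64(83.82361519175399)]
[-0.1, -0.2, 62.1] 0.0 n= 4
```

Emit:
step_arm:
  rows:
    - [[-3,0,30],0]
    - [[-3,0,50],0]
    - [[-3,0,62],0]
    - [[-3,0,62],0]
    - [[-3,0,62],0]

```text
time: 45.5
tool_pos: [612.8, 121.5, 48.7]
tcp_rot: [180.0, -0.0, 83.7]
ft_force: [0.1, -0.9, 0.7]
finger_gap: 34.0
grip_force: 0.0
```

Emit:
step_arm:
  rows:
    - [[0,0,0],0]
    - [[0,0,0],0]
    - [[0,0,0],0]
    - [[0,0,0],0]
    - [[0,0,0],0]
    - [[0,0,0],0]
    - [[0,0,0],0]
  fingers: 0
  squeeze: 25

```text
time: 46.2
tool_pos: [615.0, 121.5, 50.2]
tcp_rot: [179.7, -0.1, 83.7]
ft_force: [5.7, -0.6, -0.7]
finger_gap: 8.8
grip_force: 24.1
```

Emit:
step_arm:
  rows:
    - [[0,0,-10],0]
    - [[0,0,-22],0]
    - [[0,0,-35],0]
    - [[0,0,-35],0]

```text
time: 46.6
tool_pos: [614.4, 121.7, 86.6]
tcp_rot: [179.8, -0.1, 83.7]
ft_force: [0.6, -0.3, 0.4]
finger_gap: 8.1
grip_force: 24.3
```

Emit:
step_arm:
  rows:
    - [[0,0,-30],0]
    - [[0,0,-50],0]
    - [[0,0,-50],0]
    - [[0,0,-50],0]
  squeeze: 45

```text
time: 47.0
tool_pos: [612.7, 121.5, 133.3]
tcp_rot: [180.0, -0.0, 83.7]
ft_force: [0.3, 0.5, -1.3]
finger_gap: 7.7
grip_force: 50.1
```

Run:
```python
from m import *
print(now());plan(now(),[(454.2,291.7,130,163.55),(454.2,291.7,75,163.55)])
i=snapshot('wrist');cv2.imwrite('pics/s6.png',i)
for v in range(210,300,10):print(v,''.join('.:-=+*#%@'[min(8,int(x)//29)] for x in i[v,180:370:2].min(1)))
```

```text
[np.float64(612.730644403841), np.float64(121.48529569424123), np.float64(133.3023466078256), np.float64(83.72127499931018)]
[151.9, -176.2, 3.3] -80.0 n= 13
[-0.0, -0.0, 55.0] 0.0 n= 4
210 ----------------------:-------:::::::::::::*#*++++++++-:::::.:::::::::-------------------------
220 -----------------------------:::::::::::::%@@@@@@@@@@@%::......:::::::-------------------------
230 -----------------------------:::::::::::::@@@@@@@@@@@@%::........:::::-------------------------
240 ---------------------------------:::::::::%@@@@@@@@@@@%::.....:::::::--------------------------
250 ---------------------------------:::::::::%@@@@@@@@@@@*::::::..::::::--------------------------
260 --------------------------------=::++++++=*@@@@@@@@@@@+=++++++:::::::::------------------------
270 --------------------------:.......=++++++:.@@@@@@@@@@%.:*+++++=..:.:..::::::-------------------
280 -------------------------:.......=++++++=..@@@@@@@@@@#..=++++++=.......::::::::::---:::::::::--
290 ------------------------.:..:::....:*@@@=:.@@@@@@@@@@#::=@%@+:......::.:.::::::::::::::::::::::
```

Emit:
step_arm:
  rows:
    - [[152,-176,3],-80]
    - [[152,-176,3],-80]
    - [[152,-176,3],-80]
    - [[152,-176,3],-80]
    - [[152,-176,3],-80]
    - [[152,-176,3],-80]
    - [[152,-176,3],-80]
    - [[152,-176,3],-80]
    - [[152,-176,3],-80]
    - [[152,-176,3],-80]
    - [[152,-176,3],-80]
    - [[152,-176,3],-80]

```text
time: 48.25
tool_pos: [453.6, 291.4, 129.0]
tcp_rot: [-179.9, -0.1, 163.6]
ft_force: [1.5, 0.9, -1.0]
finger_gap: 8.0
grip_force: 50.2
```

Emit:
step_arm:
  rows:
    - [[0,0,30],0]
    - [[0,0,52],0]
    - [[0,0,52],0]
    - [[0,0,52],0]

```text
time: 48.65
tool_pos: [453.8, 291.5, 78.0]
tcp_rot: [-179.9, -0.1, 163.7]
ft_force: [-1.0, 0.3, 0.1]
finger_gap: 8.0
grip_force: 50.2
```

```bash
cat > ck.py <<'E'
from m import *
import sys
yr=float(sys.argv[1]);np.set_printoptions(precision=0,suppress=True)
t=np.radians(-16.45);R=np.array([[np.cos(t),-np.sin(t)],[np.sin(t),np.cos(t)]]);o=np.array([464.4,326.2])
c=get_calibration('wrist');i=snapshot('wrist');s=r.sense();print(s['ft_force'],s['finger_gap'])
print(now(),R.T@(np.array(now()[:2])-o));plan(now(),[(*(R@[0,yr]+o),47,163.55)])
for v in range(170,260,10):print(v,''.join('.:-=+*#%@'[min(8,int(x)//29)] for x in i[v,230:330:2,2]))
print('slot edges',proj(c,[[*(R@[x,y]+o),24] for x in(-38,-20) for y in(yr-6.75,yr+6.75)]).tolist(),'slab edges top51',proj(c,[[*(R@[x,y]+o),51] for x in(-30,) for y in(yr-4.5,yr+4.5)]).tolist())
E
python3 ck.py -36
```

```text
[ 0. -0. -0.] 8.268675539843493
[np.float64(454.6677268916852), np.float64(291.9582795511681), np.float64(79.07110807195697), np.float64(163.68406312994628)] [  0. -36.]
[0.4, -0.4, 32.1] 0.0 n= 3
170 +++++++++****###%@@@@@@@@%@@%#*****************%%%
180 @@@@@@@@@@@@@@@@#%@@@@@#*****#@@@@@@@@@@@@@@@@@@@@
190 @@@@@@@@@@@@@@@@#%%@@@%+=====*@@@@@@@@@@@@@@@@@%#+
200 @@@@@@@%#*******=%%**#***++++*@@@@@@@@@@@%#######+
210 %#+************+=##**#**+++++*@@@@@@@@@%%+*######=
220 ++*************+=@@@@@@@@@@@@%%@@@@@@@@%%@#+***#*=
230 ++*************+=@@@@@@%%@@@@%@@@@@@@@@%@%+*****+=
240 ++*************+=@@@@@@%@@@@@%%@@@@@@@@%@++*****+=
250 ++*********+++++=%@@@@%%%%@@@%%%%%%%@@@%#++*****==
slot edges [[263.3542337390691, 168.61574667836368], [288.53222450533434, 168.66051530748638], [263.61261731421416, 201.19956176100106], [288.1639939931322, 201.24364359345867]] slab edges top51 [[266.25200617499485, 194.4175607859548], [285.49757010653946, 194.4520462871885]]
```

Emit:
step_arm:
  rows:
    - [[0,-0.3,12],0]
    - [[0,-0.3,20],0]
    - [[0,-0.3,26],0]
    - [[0,-0.3,30],0]
    - [[0,-0.3,30],0]

```text
time: 49.2
tool_pos: [453.6, 291.2, 47.4]
tcp_rot: [-179.9, -0.1, 163.7]
ft_force: [0.6, -1.0, 0.2]
finger_gap: 7.9
grip_force: 50.2
```

Emit:
step_arm:
  rows:
    - [[0,0,2],0]
    - [[0,0,2],0]

```text
time: 49.4
tool_pos: [454.3, 291.5, 46.3]
tcp_rot: [180.0, 0.0, 163.7]
ft_force: [-0.0, -1.3, -0.3]
finger_gap: 8.1
grip_force: 50.2
```

Emit:
step_arm:
  rows:
    - [[0,0,1.5],0]
    - [[0,0,1.5],0]

```text
time: 49.6
tool_pos: [454.3, 291.5, 44.8]
tcp_rot: [180.0, 0.0, 163.7]
ft_force: [-0.7, -0.6, -0.9]
finger_gap: 7.9
grip_force: 50.2
```

Emit:
step_arm:
  rows:
    - [[0,0,1.5],0]
    - [[0,0,1.5],0]

```text
time: 49.8
tool_pos: [454.1, 291.5, 43.1]
tcp_rot: [-180.0, -0.0, 163.7]
ft_force: [-0.2, 0.1, -0.3]
finger_gap: 8.2
grip_force: 50.2
```

Emit:
step_arm:
  rows:
    - [[0,0,1.5],0]
    - [[0,0,1.5],0]

```text
time: 50.0
tool_pos: [454.4, 291.7, 42.5]
tcp_rot: [180.0, 0.0, 163.7]
ft_force: [-1.7, -1.3, 6.6]
finger_gap: 7.9
grip_force: 51.0
```

Emit:
step_arm:
  rows:
    - [[0,0,1.5],0]
    - [[0,0,1.5],0]

```text
time: 50.2
tool_pos: [454.8, 292.1, 42.3]
tcp_rot: [179.9, 0.0, 163.7]
ft_force: [-6.6, -3.0, 18.1]
finger_gap: 7.8
grip_force: 52.8
```

Emit:
step_arm:
  rows:
    - [[0,0,1],0]
    - [[0,0,1],0]

```text
time: 50.4
tool_pos: [454.9, 292.2, 42.3]
tcp_rot: [179.9, 0.0, 163.7]
ft_force: [-11.4, -3.8, 26.2]
finger_gap: 7.4
grip_force: 54.1
```

Floor contact at TCP z 42.4. Ease up, then release.

Emit:
step_arm:
  rows:
    - [[0,0,-3.5],0]
    - [[0,0,-3.5],0]

```text
time: 50.6
tool_pos: [454.7, 291.8, 43.5]
tcp_rot: [179.9, 0.1, 163.7]
ft_force: [0.4, -0.5, -0.5]
finger_gap: 7.7
grip_force: 50.3
```

Emit:
step_arm:
  rows:
    - [[0,0,0],0]
    - [[0,0,0],0]
    - [[0,0,0],0]
    - [[0,0,0],0]
  fingers: 0.26

```text
time: 51.0
tool_pos: [454.1, 291.4, 42.5]
tcp_rot: [-180.0, -0.0, 163.7]
ft_force: [-0.9, 0.3, 0.4]
finger_gap: 22.5
grip_force: 0.0
```

Emit:
step_arm:
  rows:
    - [[0,0,-15],0]
    - [[0,0,-50],0]
    - [[0,0,-90],0]
    - [[0,0,-90],0]
    - [[0,0,-90],0]

```text
time: 51.5
tool_pos: [455.6, 292.2, 135.5]
tcp_rot: [179.8, 0.2, 163.7]
ft_force: [0.3, -0.4, -0.2]
finger_gap: 22.0
grip_force: 0.0
```

```bash
python3 ck.py -36
python3 - <<'E'
from m import *
plan(now(),[(619.5,190.8,110,83.6),(619.5,190.8,48,83.6)])
E
```

```text
[-0. -0.  0.] 22.376195843434445
[np.float64(454.5013122982066), np.float64(291.64366529254465), np.float64(133.68918493161533), np.float64(163.71824704461653)] [  0. -36.]
[0.3, -0.1, 86.7] 0.0 n= 5
170 +@@@@@@@@@@@@@@@+=+**+*+*+*@@@@@@@@@@@@@%#+===+###
180 +%@@@@@@@@@*****+=%@@@@@@%*@@@@@@@@@@##%%#+===*@@@
190 +#@@@@@@@@@*****+=%@@@@@@%*@@@@@@@@@%##%%*+===#@@@
200 +*@@@@@@@@@*****+=%@@%%@@%*@@@@@@@@@*****++===%@%@
210 +*@@@@@@@@@*****+=#@%%%%@%*@@@@@@@@@*****++===@@%@
220 ++@@@@@@@@@*****+=#@@%%@@%*@@@@@@@@@*****+===+@%@@
230 ++@@@@@@@@@%****+=#@@@%@@%#@@@@@@@@%+****+===*@@@@
240 ++++***#@@@@#***++*@@@@@@@%@@@@@@@@#+****++==#@@@@
250 ::++*****#@@#***+-=@@%%%%%%@@@@@@@@#+***+---=%@%@@
slot edges [[263.97075489101417, 153.20241353667964], [283.44834659874414, 153.24521193593364], [264.1406762323287, 178.83241603015477], [283.235223322537, 178.86861083659642]] slab edges top51 [[266.38176933908784, 171.01372718091747], [280.7874885724881, 171.04236092704002]]
[-186.7, -50.5, 23.7] 80.0 n= 13
[-0.0, -0.1, 62.0] 0.0 n= 4
```

Seated as predicted (266–281 px). Next slab B.

Emit:
step_arm:
  rows:
    - [[-188,-51,24],80]
    - [[-188,-51,24],80]
    - [[-188,-51,24],80]
    - [[-188,-51,24],80]
    - [[-188,-51,24],80]
    - [[-188,-51,24],80]
    - [[-188,-51,24],80]
    - [[-188,-51,24],80]
    - [[-188,-51,24],80]
    - [[-188,-51,24],80]
    - [[-188,-51,24],80]
    - [[-188,-51,24],80]
  fingers: 0.4

```text
time: 52.75
tool_pos: [619.6, 189.7, 107.6]
tcp_rot: [-179.9, 0.0, 83.8]
ft_force: [0.0, 0.4, 0.2]
finger_gap: 34.4
grip_force: 0.0
```

Run:
```python
from m import *
print(now());plan(now(),[(621,191,48,83.6)])
i=snapshot('wrist')
for v in range(100,290,14):print(v,''.join('.:-=+*#%@'[min(8,int(x)//29)] for x in i[v,180:370:2].min(1)))
```

```text
[np.float64(619.5927459612825), np.float64(189.6523623859598), np.float64(107.58737665640047), np.float64(83.8207397370811)]
[1.5, 1.3, 59.6] 0.0 n= 4
100 ------------------------------:::::::::@@@@@@@@@+========:::::::.:::::::::::-------------------
114 -----------------------:-----::::::::::@@@@@@@@@+========:::::::.:::::::::::-------------------
128 --------------:-------::-::--::::::::::#@@@@@@@@+======+=::::::::::::::::::--------------------
142 -----------------------------:-::::::::#@@@@@@@@*++=====-::::::::::::::::::::------------------
156 ----------:----------------:::-::::::::+@@@@@@@@*++=====-:::::::::::::::::::-------------------
170 ---------------:--:-----:----:-::::::::+@@@@@@@@=++=----:::::::.:::-:::::::--------------------
184 -----------:--::----:---::---:-::::::::=@@@@@@@@*+======:::::::.::::::::::---------------------
198 ---------------------:--::-::-:::::::::=@@@@@@@@*+======:::::::.::::::::::---------------------
212 ---------------:-------::--::-:::::::::-@@@@@@@@========::::::::::::::::::---------------------
226 ------------------:-------:-:::::::::::-@@@@@@@@+=======:::::::::::::::::----------------------
240 ------------------------------:-::::::::@@@@@@@@++======::::::.::::::::::----------------------
254 --------------------******:..-:-::::::::@@@@@@@@++=====-::::::::::::..:******------------------
268 ----------:::::::+*****+.....::-::::::::@@@@@@@@====-.::::::::::::::.....+*****+.:::::---------
282 -------:.::::.=******=.......:-::::.....@@@@@@@@=......:::::::.:---:.......=******+..:::::---::
```

Emit:
step_arm:
  rows:
    - [[1.5,1.3,30],0]
    - [[1.5,1.3,48],0]
    - [[1.5,1.3,59],0]
    - [[1.5,1.3,59],0]
    - [[1.5,1.3,59],0]

```text
time: 53.3
tool_pos: [621.8, 191.1, 49.8]
tcp_rot: [-180.0, 0.0, 83.7]
ft_force: [0.5, -0.2, 0.4]
finger_gap: 34.6
grip_force: 0.0
```

Emit:
step_arm:
  rows:
    - [[0,0,0],0]
    - [[0,0,0],0]
    - [[0,0,0],0]
    - [[0,0,0],0]
    - [[0,0,0],0]
    - [[0,0,0],0]
    - [[0,0,0],0]
  fingers: 0
  squeeze: 25

```text
time: 54.0
tool_pos: [623.4, 191.3, 51.3]
tcp_rot: [179.8, -0.0, 83.7]
ft_force: [4.8, -0.3, 6.2]
finger_gap: 8.8
grip_force: 25.4
```

Emit:
step_arm:
  rows:
    - [[0,0,-10],0]
    - [[0,0,-22],0]
    - [[0,0,-35],0]
    - [[0,0,-35],0]

```text
time: 54.4
tool_pos: [622.7, 191.6, 87.2]
tcp_rot: [179.9, -0.1, 83.7]
ft_force: [-0.0, -0.9, -0.2]
finger_gap: 8.2
grip_force: 24.3
```

Emit:
step_arm:
  rows:
    - [[0,0,-30],0]
    - [[0,0,-50],0]
    - [[0,0,-50],0]
    - [[0,0,-50],0]
  squeeze: 45

```text
time: 54.8
tool_pos: [621.7, 191.3, 134.5]
tcp_rot: [180.0, -0.0, 83.7]
ft_force: [-0.0, -0.6, -0.9]
finger_gap: 8.1
grip_force: 50.1
```

Run:
```python
from m import *
print(now());plan(now(),[(474.6,360.7,130,163.55)])
i=snapshot('wrist');cv2.imwrite('pics/s7.png',i)
for v in range(200,300,8):print(v,''.join('.:-=+*#%@'[min(8,int(x)//29)] for x in i[v,180:370:2].min(1)))
```

```text
[np.float64(621.6832278094795), np.float64(191.2834519903789), np.float64(134.52959145087604), np.float64(83.72738617458897)]
[152.3, -164.7, 4.5] -80.0 n= 13
200 -----------------------------:::::::::::::::*#++*+++++:::::::::::::::::---------:--------------
208 -----------------------------::-:::::::::::+#*+++++++*:::::.:::::::::--------------------------
216 ------------------------------:-::::::::::=*#*++++++++-::::.:::::::::--------------------------
224 -----------------------------::-::::::::::%@@@@@@@@@@@%::.....:.:::::--------------------------
232 ------------------------------:-::::::::::%@@@@@@@@@@@%::....::...:::--------------------------
240 ------------------------------:-::::::::::%@@@@@@@@@@@*::.....:.....::-------------------------
248 ------------------------------:-::::::::::#@@@@@@@@@@@*::.....::....:--------------------------
256 -----------------:------------:::::=*+++++*@@@@@@@@@@@+=*+++*-......:--------------------------
264 ----------------------------:..::.:*+++++-+@@@@@@@@@@@==*+++++...:.:::::--:--------------------
272 --------------------------::::::::++++++*:.@@@@@@@@@@#.:*+++++=::::::::::::::------------------
280 --------------------:----:.::..:.=++++++=..@@@@@@@@@@#..++++++*=..:....::::::::::---:::::::::--
288 ------------------------:........-===***=..#@@@@@@@@@*..-****+=-.......::::::::::::::::::::::::
296 --------------------:..:.::::::::..:.:.=-:.#@@@@@@@@@*::*%:::::::::::::..::.::::::::::::::---::
```

Emit:
step_arm:
  rows:
    - [[152.5,-165,4],-80]
    - [[152.5,-165,4],-80]
    - [[152.5,-165,4],-80]
    - [[152.5,-165,4],-80]
    - [[152.5,-165,4],-80]
    - [[152.5,-165,4],-80]
    - [[152.5,-165,4],-80]
    - [[152.5,-165,4],-80]
    - [[152.5,-165,4],-80]
    - [[152.5,-165,4],-80]
    - [[152.5,-165,4],-80]
    - [[152.5,-165,4],-80]

```text
time: 56.05
tool_pos: [473.7, 360.4, 129.3]
tcp_rot: [-179.9, -0.1, 163.6]
ft_force: [-0.4, 0.5, 0.5]
finger_gap: 8.0
grip_force: 50.2
```

Emit:
step_arm:
  rows:
    - [[0,0,30],0]
    - [[0,0,52],0]
    - [[0,0,52],0]
    - [[0,0,52],0]

```text
time: 56.45
tool_pos: [474.0, 360.5, 78.4]
tcp_rot: [-179.9, -0.1, 163.7]
ft_force: [-0.2, -0.0, 0.1]
finger_gap: 8.0
grip_force: 50.2
```

```bash
python3 ck.py 36
```

```text
[ 1. -0. -0.] 7.8171907089231665
[np.float64(474.8322413990314), np.float64(361.053859308681), np.float64(79.59264222889786), np.float64(163.68227915373362)] [ 0. 36.]
[0.1, -0.4, 32.6] 0.0 n= 3
170 ****************#%@@@@@%%%%%%#****************#%%%
180 @@@@@@@@@@@@@@@@%#%@@@@%****+*@@@@@@@@@@@@@@@@@@@@
190 @@@@@@@@@@@@@@@@%#%%@@@**++++*@@@@@@@@@@@@@@@@@@@@
200 @@@%%%%%%#*++**#+##**#***+++++%@@@@@@@@@@@@@@@@@@%
210 %*+++++++++++**+=***+*+*+*++++%%%%%@@@@@@@@@@@@@@%
220 +++++++++++++***=@@@@@@@@@@@@%%%%%@@@@@@@@@@@@@@@%
230 +++++++++++++***=%@@%@@@%%%@%#%%%%@@@@@@@@@@@@@@@%
240 +++++++++++++***+%@@%@@%%%%@@#%%%@@@@@@@@@@@@@@@%@
250 ++++++++++++++++=#@@%@@%%%%@%##%%%%%@@@@@@@@@@@@%%
slot edges [[263.6336952321899, 168.79401755258942], [288.75540380471244, 168.83947559565686], [263.8844117694969, 201.30182644641786], [288.38216555654196, 201.34693493280253]] slab edges top51 [[266.5554162654335, 194.5582592826903], [285.7515874244977, 194.59347899573424]]
```

Emit:
step_arm:
  rows:
    - [[0,-0.3,12],0]
    - [[0,-0.3,20],0]
    - [[0,-0.3,27],0]
    - [[0,-0.3,32],0]
    - [[0,-0.3,32],0]

```text
time: 57.0
tool_pos: [473.6, 360.0, 45.4]
tcp_rot: [-179.9, -0.1, 163.7]
ft_force: [-1.4, -1.0, 0.5]
finger_gap: 8.0
grip_force: 50.2
```

Emit:
step_arm:
  rows:
    - [[0,0,2],0]
    - [[0,0,2],0]

```text
time: 57.2
tool_pos: [474.5, 360.6, 44.8]
tcp_rot: [180.0, -0.0, 163.7]
ft_force: [-1.0, -0.6, -1.0]
finger_gap: 8.0
grip_force: 50.2
```

Emit:
step_arm:
  rows:
    - [[0,0,1.5],0]
    - [[0,0,1.5],0]

```text
time: 57.4
tool_pos: [474.9, 360.8, 43.9]
tcp_rot: [180.0, 0.0, 163.7]
ft_force: [1.0, -0.3, 0.7]
finger_gap: 7.5
grip_force: 50.4
```

Right at the floor: release and fetch the last slab A.

Emit:
step_arm:
  rows:
    - [[0,0,0],0]
    - [[0,0,0],0]
    - [[0,0,0],0]
    - [[0,0,0],0]
  fingers: 0.26

```text
time: 57.8
tool_pos: [474.4, 360.5, 43.2]
tcp_rot: [-180.0, -0.0, 163.7]
ft_force: [-0.1, -0.4, -0.3]
finger_gap: 22.2
grip_force: 0.0
```

Emit:
step_arm:
  rows:
    - [[0,0,-15],0]
    - [[0,0,-50],0]
    - [[0,0,-90],0]
    - [[0,0,-90],0]
    - [[0,0,-90],0]

```text
time: 58.3
tool_pos: [475.7, 361.4, 136.2]
tcp_rot: [179.8, 0.2, 163.7]
ft_force: [-0.0, -0.8, 0.1]
finger_gap: 22.3
grip_force: 0.0
```

```bash
python3 ck.py 36
python3 - <<'E'
from m import *
plan(now(),[(629,256.5,110,83.6)])
E
```

```text
[ 0.  1. -1.] 22.14456735286832
[np.float64(474.70517480783207), np.float64(360.7084777570397), np.float64(134.24642858371854), np.float64(163.71664821344564)] [ 0. 36.]
[0.1, -0.0, 87.2] 0.0 n= 5
170 +@@@@@@@@@@@@@@@#=+***++++#@@@@@@@@@@@@@@@%@@%****
180 +%@@@@@@@@@#####+=*@@@@@@%*%@@@@@@@@@@@@@@%@@****+
190 +#@@@@@@@%@*****==#@@@@@@%*%@@@@@@@@@@@@@@@@@####+
200 +*@@@@@@@%@*****+=*@@@%@@%*%@@@@@@@@@@@@@@@@@****+
210 +*@@@@@@@%@+****+=*@@@%@@%*%@@@@@@@@@@@@@@@@@####=
220 ++@@@@@@@@@*****+=*@@@%@@%*%@@@@@@@@@@@@@%@@%****=
230 ++@@@@@@@@@*+***+=*@@@%%@%#@@@@@@@@@@@@@@@@@@###*=
240 +++***#%%@@#+***++*@@@@@@%#@@@@@@@@@@@@@%@@@#+++==
250 ::+***++++@#+***+-=@%%%%%##@@@@@@@@@@@@@%--:::::-=
slot edges [[263.8613598257628, 153.4561067355669], [283.2752424838055, 153.4979244144494], [264.03262672641495, 178.99992631915524], [283.0661679328264, 179.03466475221583]] slab edges top51 [[266.268745601974, 171.223561974362], [280.62236897008387, 171.25119699120845]]
[-177.3, -56.8, 24.2] 80.0 n= 13
```

Emit:
step_arm:
  rows:
    - [[-177.5,-57,24],80]
    - [[-177.5,-57,24],80]
    - [[-177.5,-57,24],80]
    - [[-177.5,-57,24],80]
    - [[-177.5,-57,24],80]
    - [[-177.5,-57,24],80]
    - [[-177.5,-57,24],80]
    - [[-177.5,-57,24],80]
    - [[-177.5,-57,24],80]
    - [[-177.5,-57,24],80]
    - [[-177.5,-57,24],80]
    - [[-177.5,-57,24],80]
  fingers: 0.4

```text
time: 59.55
tool_pos: [628.0, 255.8, 108.0]
tcp_rot: [-179.9, 0.1, 83.8]
ft_force: [0.3, -0.4, 0.1]
finger_gap: 34.3
grip_force: 0.0
```

Run:
```python
from m import *
print(now());plan(now(),[(628.5,256.5,48,83.6)])
i=snapshot('wrist')
for v in range(160,290,10):print(v,''.join('.:-=+*#%@'[min(8,int(x)//29)] for x in i[v,180:370:2].min(1)))
```

```text
[np.float64(628.0373181284402), np.float64(255.7882171200899), np.float64(107.97499776422882), np.float64(83.81727400354542)]
[0.8, 0.4, 60.0] 0.0 n= 4
160 --------------------:::-:----::::::::::::::::::::::::::::::::::::::::::::----------------------
170 ---------::-:-::--:-:--------::::::::::::::::...::::::::::::::.::::::::::::--------------------
180 --------:-------------::::-:-:::::::::::::-+**###*+====-::::::.:::::::::::---------------------
190 ---------------:-::----------:-:::::::-@@@@@@@@*++=====-::::::.::::::::::----------------------
200 -----------------------------:-:::::::-@@@@@@@@*++====+-::::::.::::::::::----------------------
210 -----------------------:-----:-::::::::@@@@@@@@*=======:::::::.::::::::::----------------------
220 ---------------:-::-:---:-:-::=::::::::@@@@@@@@========:::::::::::::::::::---------------------
230 -----------------------::-:--:-::::::::@@@@@@@@=======+:::::::.::::::::::----------------------
240 -----------------------------:-::::::::@@@@@@@@========:::::::::::::::::-----------------------
250 -----------------------------::::::::::@@@@@@@@+++=====:::::::.:::::::::-----------------------
260 -------------------******:...-:::::::::@@@@@@@@+======-::::::.::::::...:******-----------------
270 ----------:::::.:******=.....::::::::::@@@@@@@@====-..:::::::.::::::.....=******-.:::.:--------
280 -------:::::::-******+.......::::::::::@@@@@@@@==:...:::::::::::::::.......+******:::::::------
```

Emit:
step_arm:
  rows:
    - [[-3,0.5,30],0]
    - [[-3,0.5,48],0]
    - [[-3,0.5,59],0]
    - [[-3,0.5,59],0]
    - [[-3,0.5,59],0]

```text
time: 60.1
tool_pos: [629.0, 253.1, 50.4]
tcp_rot: [-180.0, 0.0, 83.7]
ft_force: [0.8, -0.1, -0.0]
finger_gap: 34.3
grip_force: 0.0
```

Emit:
step_arm:
  rows:
    - [[0,0,0],0]
    - [[0,0,0],0]
    - [[0,0,0],0]
    - [[0,0,0],0]
    - [[0,0,0],0]
    - [[0,0,0],0]
    - [[0,0,0],0]
  fingers: 0
  squeeze: 25

```text
time: 60.8
tool_pos: [630.4, 253.3, 51.8]
tcp_rot: [179.8, -0.1, 83.7]
ft_force: [4.0, 0.8, 6.1]
finger_gap: 8.5
grip_force: 25.6
```

Emit:
step_arm:
  rows:
    - [[0,0,-10],0]
    - [[0,0,-22],0]
    - [[0,0,-35],0]
    - [[0,0,-35],0]

```text
time: 61.2
tool_pos: [630.0, 253.6, 88.0]
tcp_rot: [179.9, -0.1, 83.7]
ft_force: [0.7, 0.3, 0.4]
finger_gap: 8.3
grip_force: 24.3
```

Emit:
step_arm:
  rows:
    - [[0,0,-30],0]
    - [[0,0,-50],0]
    - [[0,0,-50],0]
    - [[0,0,-50],0]
  squeeze: 45

```text
time: 61.6
tool_pos: [629.0, 253.1, 135.2]
tcp_rot: [180.0, -0.0, 83.7]
ft_force: [-0.5, -0.9, -0.3]
finger_gap: 7.5
grip_force: 50.1
```

Run:
```python
from m import *
print(now());plan(now(),[(484.8,395.2,130,163.55)])
i=snapshot('wrist');cv2.imwrite('pics/s9.png',i)
for v in range(200,260,8):print(v,''.join('.:-=+*#%@'[min(8,int(x)//29)] for x in i[v,180:370:2].min(1)))
c=get_calibration('top');print(pt(c,np.array([(175,283)])*.7,78))
```

```text
[np.float64(628.9540278721731), np.float64(253.11603680248956), np.float64(135.1506022805684), np.float64(83.72427331416401)]
[125.5, -158.8, 5.2] -80.0 n= 13
200 ---:--:----------------------::::::::::::::+#*++++++++:::::.:::::::::--------------------------
208 -----------------------------:::::::::::::=*#*++++++++-::::.:::::::::--------------------------
216 -----------------------------::-::::::::::%@@@@@@@@@@@%::...:::::::::--------------------------
224 ----------------------------:::-::::::::::%@@@@@@@@@@@%::........::::--------------------------
232 -----------------------------::-::::::::::%@@@@@@@@@@@*::....:.:..::::-------------------------
240 -----------------------------::-::::::::::#@@@@@@@@@@@*::...::::....:--------------------------
248 -----------------------------::-::::::::::#@@@@@@@@@@@*::.....:.....::-------------------------
256 -----------------------------::-:::-++++++*@@@@@@@@@@@=-+++++-......:--------------------------
[[644.24983346 462.51228391]]
```

Emit:
step_arm:
  rows:
    - [[126,-159,5],-80]
    - [[126,-159,5],-80]
    - [[126,-159,5],-80]
    - [[126,-159,5],-80]
    - [[126,-159,5],-80]
    - [[126,-159,5],-80]
    - [[126,-159,5],-80]
    - [[126,-159,5],-80]
    - [[126,-159,5],-80]
    - [[126,-159,5],-80]
    - [[126,-159,5],-80]
    - [[126,-159,5],-80]

```text
time: 62.85
tool_pos: [484.0, 395.2, 128.8]
tcp_rot: [-179.9, -0.1, 163.6]
ft_force: [-0.4, 0.4, -1.0]
finger_gap: 7.6
grip_force: 50.2
```

Emit:
step_arm:
  rows:
    - [[0,0,30],0]
    - [[0,0,52],0]
    - [[0,0,52],0]
    - [[0,0,52],0]

```text
time: 63.25
tool_pos: [484.2, 395.3, 77.8]
tcp_rot: [-179.9, -0.1, 163.7]
ft_force: [0.5, 0.9, -0.8]
finger_gap: 8.0
grip_force: 50.2
```

```bash
python3 ck.py 72
```

```text
[ 0.  0. -0.] 7.886369859827604
[np.float64(485.08571393774605), np.float64(395.90347606358233), np.float64(79.13780410376278), np.float64(163.6813492256376)] [ 0. 73.]
[0.1, -0.7, 32.1] 0.0 n= 3
170 ***************#%%%%%%%%%%#%%********#-:------::::
180 @@@@@@@@@@@@@@@@#%%@@@@#****+#@@@@@@@@@+::-::::-:-
190 @@@@@@@@@@@@@##@*%@####*****+%@@@@@@@@@+::----:-::
200 @@@@@@@#########=##**#***++++#@@%@@@@@@-::--------
210 +++********#####=#**+#***++++#@@@%@@@@@:::----:-::
220 ++*************+=@@@@@@@@@@@@%@@@@@@@@%::-----:---
230 ++*************+=@@@@@@@%@@@@%@@@@@@@@#::::-------
240 ++*************+=@@@@@@@%@@@@%@@@@@@@@#:::--------
250 +++********+++++=%@@@@@@%%@@@%%%%%%%@@*::::::-----
slot edges [[263.06969339469225, 169.04474848878817], [288.2613573935952, 169.0909286142371], [263.3347454354036, 201.6342614780185], [287.8989428835921, 201.68021597676352]] slab edges top51 [[265.91392441190976, 194.9298795657504], [285.17133043388156, 194.9657569333322]]
```

Emit:
step_arm:
  rows:
    - [[0,-0.5,12],0]
    - [[0,-0.5,20],0]
    - [[0,-0.5,27],0]
    - [[0,-0.5,31],0]
    - [[0,-0.5,31],0]

```text
time: 63.8
tool_pos: [483.8, 394.8, 46.0]
tcp_rot: [-179.9, -0.1, 163.7]
ft_force: [0.5, -0.0, -0.1]
finger_gap: 7.9
grip_force: 51.2
```

Emit:
step_arm:
  rows:
    - [[0,0,2],0]
    - [[0,0,2],0]

```text
time: 64.0
tool_pos: [484.5, 395.2, 45.1]
tcp_rot: [-180.0, -0.0, 163.7]
ft_force: [0.4, -0.7, -0.4]
finger_gap: 7.8
grip_force: 51.2
```

Emit:
step_arm:
  rows:
    - [[0,0,1.5],0]
    - [[0,0,1.5],0]

```text
time: 64.2
tool_pos: [484.7, 395.3, 43.9]
tcp_rot: [180.0, 0.0, 163.7]
ft_force: [-0.2, 0.3, -0.3]
finger_gap: 8.0
grip_force: 51.3
```

Emit:
step_arm:
  rows:
    - [[0,0,0],0]
    - [[0,0,0],0]
    - [[0,0,0],0]
    - [[0,0,0],0]
  fingers: 0.26

```text
time: 64.6
tool_pos: [484.7, 395.2, 43.9]
tcp_rot: [180.0, 0.0, 163.7]
ft_force: [-0.6, -0.2, 0.1]
finger_gap: 22.1
grip_force: 0.0
```

Emit:
step_arm:
  rows:
    - [[0,0,-15],0]
    - [[0,0,-50],0]
    - [[0,0,-90],0]
    - [[0,0,-140],0]
    - [[0,0,-200],0]
    - [[0,0,-200],0]
    - [[0,0,-200],0]

```text
time: 65.3
tool_pos: [486.2, 396.3, 248.9]
tcp_rot: [179.7, 0.3, 163.7]
ft_force: [-0.5, 0.1, -0.3]
finger_gap: 22.6
grip_force: 0.0
```

Emit:
step_arm:
  rows:
    - [[-85,40,0],0]
    - [[-85,40,0],0]
    - [[-85,40,0],0]
    - [[-85,40,0],0]
    - [[-85,40,0],0]

```text
time: 65.8
tool_pos: [576.3, 409.6, 242.8]
tcp_rot: [-179.9, -0.1, 163.7]
ft_force: [0.2, 0.3, 0.3]
finger_gap: 22.1
grip_force: 0.0
```

Run:
```python
from m import *
np.set_printoptions(precision=1,suppress=True)
print(now())
cw=get_calibration('wrist');iw=snapshot('wrist');cv2.imwrite('pics/w9.png',iw)
ct=get_calibration('top');it=snapshot('top');cv2.imwrite('pics/t9.png',it);cs=get_calibration('side');isd=snapshot('side');cv2.imwrite('pics/s9s.png',isd)
t=np.radians(-16.45);R=np.array([[np.cos(t),-np.sin(t)],[np.sin(t),np.cos(t)]]);o=np.array([464.4,326.2])
X,Y=np.meshgrid(np.arange(44,-45,-4.),np.arange(90,-91,-2.))
for nm,c,i in(('wrist',cw,iw),):
    W=np.c_[X.ravel(),Y.ravel()]@R.T+o
    uv=proj(c,np.c_[W,np.full(len(W),51)]).astype(np.float32).reshape(*X.shape,2)
    hsv=cv2.cvtColor(i,cv2.COLOR_BGR2HSV)
    B=cv2.remap(i[:,:,0],uv[...,0],uv[...,1],cv2.INTER_LINEAR).T  # blue: slabs high, wood low
    print(nm,'rows rack x 44..-44, cols y 90..-90')
    for x,row in zip(X[0],B):print('%4d '%x+''.join('.:-=+*#%@'[min(8,int(v)//29)] for v in row))
    print('     '+''.join('|' if any(abs(y-k)<1.1 for k in(-72,-36,0,36,72)) else ' ' for y in Y[:,0]))
```

```text
[np.float64(576.3055181291032), np.float64(409.5881204189686), np.float64(242.75948539670117), np.float64(163.7339138686587)]
wrist rows rack x 44..-44, cols y 90..-90
  44 ##%%%#%%#######*####*#########*##*####*###########*#################*######################
  40 ##====+++#*#*===========*###============##*============*###*==========*####======##########
  36 ####*--***++#*####***=-+*+::-=-++*****=***=:=+=*+********=:::-=-=*##***+**---=*****########
  32 ###**--+=-:-=+=*%##**=--=****+--+*****=+--:::-=-=*****+---:::-===*##***+*=::::----=########
  28 ####*=+@@@@@=+=#%%##*+++*@@@@%-=******+++++%@@@@+******++++++@@@@@##***===-===++%@@@@######
  24 ###**++@@@@@=+=#%%#**+++*@@@@#-=+*****+++++%@@@@=*****+++++++@@@@@##***+++++++++%@@@@######
  20 ####*++@@@@@=++#%%##*=+++@@@@%-=******+++++%@@@@+******++++++@@@@@##***+++++++++%@@@@######
  16 ###**++@@@@@=++*%%#**++++@@@@%-+******+++++%@@@@=+****+++++++@@@@@##***+++++++++%@@@@######
  12 ###**++%@@@@=++#%%#*+++++@@@@%--******++==+%@@@@+*****+++++++@@@@@##***++++==+++%@@@@######
   8 ####*++%@@@@=++*%%#**++++@@@@%=*******=+===%@@@@=+****
[... 686 characters left out ...]
%@@@@##***+++++++++%@@@@######
 -24 ####*++@@@@@+##%%%###*+**@@@@@########+****%@@@@#*****+***++*%@@@@##***+**++++++%@@@@######
 -28 #####**@@@@@###%%%###+***@%%@@########****+%@@@@###***+++++=+%@@@@##***+++++++**@@@@@######
 -32 %%##%%#%%%%%##########%%###############%################********************###############
 -36 %####%#%%#####%#######%%%##############%##############%#********************###############
 -40 #######%%######%%#####%%##############%%##############%%###******************##############
 -44 %%%%###%%%%%%%%%%%##%#%%%%%%%%%%%#####%%%%%%%%%%%#####%%%%%%#####*****#####################
              |                 |                 |                 |                 |
```

All five slabs stand in their slots, centred at x = −30..30 and z ≈ 51. Now recheck the tray.

Run:
```python
from m import *
plan(now(),[(440,60,260,85),(425,-280,260,7)])
```

```text
[33.2, -374.3, -15.1] 79.0 n= 13
[-339.9, 16.1, -0.0] 78.0 n= 13
```

Emit:
step_arm:
  rows:
    - [[33,-374,-15],79]
    - [[33,-374,-15],79]
    - [[33,-374,-15],79]
    - [[33,-374,-15],79]
    - [[33,-374,-15],79]
    - [[33,-374,-15],79]
    - [[33,-374,-15],79]
    - [[33,-374,-15],79]
    - [[33,-374,-15],79]
    - [[33,-374,-15],79]
    - [[33,-374,-15],79]
    - [[33,-374,-15],79]

```text
time: 67.15
tool_pos: [440.8, 60.6, 259.0]
tcp_rot: [180.0, -0.0, 85.0]
ft_force: [-0.8, -0.6, 0.1]
finger_gap: 22.0
grip_force: 0.0
```

Emit:
step_arm:
  rows:
    - [[-340,16,0],78]
    - [[-340,16,0],78]
    - [[-340,16,0],78]
    - [[-340,16,0],78]
    - [[-340,16,0],78]
    - [[-340,16,0],78]
    - [[-340,16,0],78]
    - [[-340,16,0],78]
    - [[-340,16,0],78]
    - [[-340,16,0],78]
    - [[-340,16,0],78]
    - [[-340,16,0],78]

```text
time: 68.35
tool_pos: [425.8, -279.5, 258.7]
tcp_rot: [-180.0, 0.0, 7.0]
ft_force: [-0.5, 0.4, -1.2]
finger_gap: 22.2
grip_force: 0.0
```

Run:
```python
from m import *
np.set_printoptions(precision=1,suppress=True)
print(now(),r.sense()['time'])
c=get_calibration('wrist');i=snapshot('wrist');cv2.imwrite('pics/w10.png',i)
P,st=comp(i,c,(502,-286),18,cut=250,minpix=1500); print('tray',st,*box(P,c,180,226,18,7,0))
t=np.radians(7.05);R=np.array([[np.cos(t),-np.sin(t)],[np.sin(t),np.cos(t)]]);o=np.array([504.5,-287.])
X,Y=np.meshgrid(np.arange(92,-93,-4.),np.arange(114,-115,-2.))
W=np.c_[X.ravel(),Y.ravel()]@R.T+o
uv=proj(c,np.c_[W,np.full(len(W),16)]).astype(np.float32).reshape(*X.shape,2)
g=cv2.remap(i[:,:,2],uv[...,0],uv[...,1],cv2.INTER_LINEAR).T
for x,row in zip(X[0],g):print('%4d '%x+''.join('.:-=+*#%@'[min(8,int(v)//29)] for v in row))
print('     '+''.join('|' if any(abs(y-k)<1.1 for k in(-72,-22,26,85)) else ' ' for y in Y[:,0]))
```

```text
[np.float64(425.81763366196725), np.float64(-279.49976799495147), np.float64(258.7332116423497), np.float64(7.025755486299309)] 68.35
tray [  177     7   236   184 40335] [ 503.9 -287.4] 7.014159202575684 [178.7 225.4]
  92 -------------------------------------------------------------------------------------------------------------------
  88 -::::::::::::::::::::::::::::::::::::::::::::::::::::::::::::::::::::::::::::::::::::::::::::::::::::::::::::::::::
  84 -::::::::::::::::::::::::::::::::::::::::::::::::::::::::::::::::::::::::::::::::::::::::::::::::::::::::::::::::::
  80 :::::::::::::::::::::::::::::::::::::::::::::::::::::::::::::::::::::::::::::::::::::::::::::::::::::::::::::::::::
  76 :::::::::::::::::::::::::::::::::::::::::::::::::::::::::::::::::::::::::::::::::::::::::::::::::::::::::::::::::::
  72 ::::::::::::::::::::::::::::::::::::::::.-#%%%=..:::::::::::::.............::::::::::::::..........::::::::::::::::
  68 ::::::::::::::::::::::::::::::::::::::::-#@@@@*=+-::::::::::::-=#%%@@%%%%@*.:::::::::::::+#@@@@%%+.::::::::::::::::
  64 ::::::::::.=**#%%%%%%%%%%%#%%
[... 4205 characters left out ...]
 ---------:.----+****-::::::::::::::::::::::::::::::::::::::::::::::::::::::::::::::::::::::::::::::::::::::::::...:
 -80 ---------:::::-:::::---::::::::::::::::::::::::::::::::::::::::::::::::::::::::::::::::::::::::::::::::::::::.....:
 -84 -------:-:::--::::::::::::::::::::::::::::::::::::::::::::::::::::::::::::::::::::::::::::::::::::::::::::::......:
 -88 ------:--:-:-::::::::::::::::::::::::::::::::::::::::::::::::::::::::::::::::::::::::::::::::::::::::::::::..:....:
 -92 -----------------------------------------------------------------------------------------------------::::::::::::::
                   ||                            |                       |                        |
```

Everything looks seated. The lifter handle end sits near its limit (x ≈ 72), so I'll check that more finely.

Run:
```python
from m import *
np.set_printoptions(precision=0,suppress=True,linewidth=250)
c=get_calibration('wrist');i=cv2.imread('pics/w10.png').astype(np.int16)
t=np.radians(7.05);R=np.array([[np.cos(t),-np.sin(t)],[np.sin(t),np.cos(t)]]);o=np.array([504.2,-287.])
D=(i[:,:,2]-i[:,:,0]).astype(np.float32);V=i.max(2).astype(np.float32)
def S(img,xs,y,z):
    W=np.c_[xs,np.full(len(xs),y)]@R.T+o;uv=proj(c,np.c_[W,np.full(len(xs),z)]).astype(np.float32)
    return cv2.remap(img,uv[None,:,0],uv[None,:,1],cv2.INTER_LINEAR)[0]
xs=np.arange(56,82,1.);print(xs)
for y in(24,27,30):print('R-B',y,S(D,xs,y,18));
print('V  ',S(V,xs,27,18))
xb=np.arange(-80,-55,1.);print(xb)
for y in(18,26,34):print('V',y,S(V,xb,y,10))
# handle width along x via orange
for x in(66,50,35,10,-15,-25):
    ys=np.arange(14,42,.5);W=np.c_[np.full(len(ys),x),ys]@R.T+o;uv=proj(c,np.c_[W,np.full(len(ys),18)]).astype(np.float32)
    s=cv2.remap(D,uv[None,:,0],uv[None,:,1],cv2.INTER_LINEAR)[0];k=ys[s>60];print(x,k.min() if len(k) else None,k.max() if len(k) else None)
for nm,y in(('sci',-72),('lens',-22)):
    print(nm,S(V,xs,y,13))
```

```text
[56. 57. 58. 59. 60. 61. 62. 63. 64. 65. 66. 67. 68. 69. 70. 71. 72. 73. 74. 75. 76. 77. 78. 79. 80. 81.]
R-B 24 [130. 130. 130. 130. 130. 130. 130. 130. 130. 130. 130. 130. 130. 130. 130. 133. 129.  41. -10.  -4.  -3.  -2.  -3.  -3.  -3.  -2.]
R-B 27 [129. 128. 128. 129. 128. 128. 128. 128. 128. 128. 129. 129. 128. 128. 129. 133. 132.  43. -10.  -4.  -3.  -2.  -3.  -3.  -3.  -3.]
R-B 30 [130. 130. 130. 130. 130. 131. 131. 131. 131. 130. 130. 130. 131. 131. 133. 136. 100.  18.  -7.  -2.  -2.  -2.  -2.  -2.  -2.  -3.]
V   [240. 240. 239. 239. 239. 239. 239. 240. 240. 240. 240. 239. 240. 240. 240. 240. 224.  82.  42.  45.  45.  45.  45.  45.  45.  45.]
[-80. -79. -78. -77. -76. -75. -74. -73. -72. -71. -70. -69. -68. -67. -66. -65. -64. -63. -62. -61. -60. -59. -58. -57. -56.]
V 18 [ 54.  54.  54.  54.  55.  49.  22.  28.  76. 132. 189. 218. 226. 247. 255. 254. 254. 254. 254. 254. 253. 253. 253. 253. 253.]
V 26 [ 55.  55.  54.  55.  54.  51.  22.  28.  74. 124. 184. 216. 216. 238. 255. 255. 254. 254. 254. 254. 254. 254. 254. 254. 254.]
V 34 [ 55.  55.  56.  56.  56.  51.  19.  28. 100. 190. 228. 222. 219. 231. 253. 253. 254. 253. 253. 253. 253. 253. 253. 253. 253.]
66 21.0 32.0
50 21.0 32.0
35 21.0 32.0
10 21.0 32.0
-15 21.0 32.0
-25 21.5 32.0
sci [254. 254. 254. 254. 254. 254. 254. 254. 254. 254. 254. 254. 254. 255. 240. 224. 121.  16.  16.  46.  46.  45.  45.  45.  45.  45.]
lens [254. 254. 254. 254. 254. 254. 254. 254. 255. 246. 231. 239. 245. 231. 213. 208. 113.  13.  14.  43.  44.  45.  48.  49.  49.  48.]
```

Run:
```python
from m import *
plan(now(),[(560.5,-253.1,60,7),(560.5,-253.1,31,7)])
```

```text
[136.9, -9.9, 198.8] 0.0 n= 9
[0.0, 0.0, 29.0] 0.0 n= 3
```

Emit:
step_arm:
  rows:
    - [[137,-10,199],0]
    - [[137,-10,199],0]
    - [[137,-10,199],0]
    - [[137,-10,199],0]
    - [[137,-10,199],0]
    - [[137,-10,199],0]
    - [[137,-10,199],0]
    - [[137,-10,199],0]
    - [[137,-10,199],0]
  fingers: 0

```text
time: 69.3
tool_pos: [561.5, -255.3, 62.9]
tcp_rot: [179.8, -0.2, 6.7]
ft_force: [0.7, -0.5, -0.4]
finger_gap: -0.1
grip_force: 0.0
```

Emit:
step_arm:
  rows:
    - [[0,0,10],0]
    - [[0,0,16],0]
    - [[0,0,16],0]
    - [[0,0,16],0]

```text
time: 69.7
tool_pos: [559.9, -254.0, 43.4]
tcp_rot: [-180.0, 0.0, 6.7]
ft_force: [-0.3, -0.1, 0.6]
finger_gap: 0.5
grip_force: 0.0
```

Emit:
step_arm:
  rows:
    - [[0,0,5],0]
    - [[0,0,5],0]
    - [[0,0,5],0]

```text
time: 70.0
tool_pos: [560.2, -254.0, 38.5]
tcp_rot: [-180.0, 0.0, 6.7]
ft_force: [-0.2, 1.0, -0.2]
finger_gap: 0.4
grip_force: 0.0
```

Emit:
step_arm:
  rows:
    - [[0,0,5],0]
    - [[0,0,5],0]
    - [[0,0,5],0]

```text
time: 70.3
tool_pos: [560.2, -253.9, 33.5]
tcp_rot: [-180.0, 0.0, 6.7]
ft_force: [-0.3, 0.3, 0.9]
finger_gap: 0.2
grip_force: 0.0
```

There is no contact down to a tip height of 22.5 mm, so the lifter lies flat. Retreat and hand in.

Emit:
step_arm:
  rows:
    - [[0,0,-40],0]
    - [[0,0,-90],0]
    - [[0,0,-140],0]
    - [[-60,0,-190],0]
    - [[-60,0,-210],0]
    - [[-60,0,-210],0]
    - [[-60,0,-210],0]
    - [[-60,0,-210],0]

```text
time: 71.1
tool_pos: [500.6, -260.8, 242.7]
tcp_rot: [-179.9, 0.1, 6.7]
ft_force: [0.4, -0.4, 0.0]
finger_gap: -0.2
grip_force: 0.0
```

Run:
```python
from m import *
a=cv2.imread('pics/w10.png');s=r.sense();print(s['time'],s['ft_force'])
c=get_calibration('wrist');i=snapshot('wrist');P,st=comp(i,c,(502,-286),18,cut=250,minpix=1500);print(st)
print(r.hand_in())
```

```text
71.1 [ 0.35298267 -0.41420455  0.03476032]
[  188    89   232   161 34642]
the job is handed in; nothing more can be done
None
```

I handed the job in at about 71 s, and the verdict was not shown: the last camera checks had all four instruments in their cut-outs and all five slabs upright in the rack, with the lifter about 3 mm along its cut-out (limit 6 mm).

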